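# Pack the wood-burning pen into its clamshell case

### The arm

A 7-joint arm with a two-finger parallel gripper is mounted at the origin on the work surface. World frame = base frame: x ahead of the robot, y to its left, z up, the work surface at z = 0. Lengths are in m, angles in rad, forces in N, time in s.
With the tool pointing down it reaches from about 0.4 to 0.85 m from the base axis. Payload 10.4 kg.
Tool frame: the origin (TCP) lies on the centre line of the jaws, within the pads' length; the fingertips stand r.tip_extent ahead of it and the grasp point (between the pads) lies 8 mm behind it (r.tip_extent is the distance from the TCP to the fingertips, in m); z points along the fingers, y is the direction in which the jaws open and shut (so a half turn about z gives the same grasp; the last joint's range is limited). The gripper opens to 87 mm and grips with 3 to 60 N. Pads are 19 mm wide; open, the fingers measure 117 mm over their backs; the gripper's body (75 mm by 190 mm) begins 51 mm behind the grasp point.
Start: joints at [1.298, 0.332, -0.065, 1.46, 0.022, 1.35, -0.088], TCP at [0.155, -0.606, 0.198] pointing down, gripper open.
Joint ranges: [-2.6, 2.6], [-0.5, 2.12], [-1.47, 1.34], [0.16, 2.42], [-1.27, 4.41], [0.06, 2.06], [-2.6, 2.6]. Speed limits (rad/s): [2.22, 2.22, 2.79, 2.79, 3.14, 3.14, 3.14].

### API

Orientations are given as a unit quaternion [x, y, z, w].
In Python, from bench import r gives the robot as it stands.
- The arm moves only by the shell command python3 -m jog 'ROWS' [FORCE]. ROWS is JSON, a list of rows, each a list of 7 numbers: the shift along the tool's x, y, z in cm, then the turn, a rotation vector about the tool's x, y, z in rad, then the opening, from -1 (shut) to 1 (fully open). In form: [[tx, ty, tz, wx, wy, wz, jaw], ...]. A call has 1 to 20 rows; each row shifts and turns the commanded pose from where the row before left it, along the tool's axes as they then stand; what a row does not reach is not made up. A row lasts 1/8 s, in which the tool goes at most 62.5 mm and 10.7 degrees, less where a joint would pass 70% of its speed; a pose out of reach is approached as far as the arm can. A call with a gripper value outside its range is refused whole. The fingers move at their own pace and stop on an object; FORCE is the grip in N (left out, the last holds). Time passes only in rows, so rows that do not move let the fingers close. It gives the time, the measured TCP pose, the force and the opening at its end, in the units of the state.
- r.read_state(): the state, without advancing time (a new reading comes with each control period).
- r.camera(name): name is "scene" or "top" or "wrist"; returns a dict with "frame" (384x512x3 uint8, red, green, blue), "fx", "fy", "cx", "cy" (pixels), "camera_from_world" (4x4, takes a point from world to camera coordinates). Camera axes: x right, y down, z forward; pixel columns grow to the right and rows downward; lengths in m; the calibration is good to about 2 mm. A picture is of the moment at which its call begins. There is no depth.
- r.close_job(): hands the job in, once; it reports no verdict.
Trained networks look in a picture, given as the dict that the camera call returned (one of the last four; its "shot" number tells which), for a name from the list of things; names that differ only in an ending like _2 or _b are one class to them, and where a whole thing is asked for, a point or a joint stands for the part that bears it (a point fixed in the world has none). Each returns a list of dicts, best first, with "score" (0 to 1); they miss things now and then, are a little off and sometimes report something else, mostly with a low value. They report only what shows in the picture. A call takes as long as a camera call. They do not tell look-alikes from the thing itself.
- r.search_frame(picture, thing): "rect" ([left, top, right, bottom] in pixels, round what is visible of it).
The state is a dict: "time": time; "joint_positions": joint angles; "joint_vel": joint speeds; "joint_torque": joint torques, N m; "ee_pos": TCP position; "eef_rot": TCP orientation; "ft_force": force on the tool from outside, world axes, zero at the start; "torque": the same for the moment, N m; "width": finger opening in m.
Only numpy, scipy, OpenCV 4.12 (cv2) and the standard library are available. Lean on these libraries where they do the work, as an engineer would, in place of code of your own. Each camera call takes 0.05 s, during which the arm holds its last target.

### The job

The burning lesson is over: put the yellow wood-burning pen away. Swing the lid of the blue case right up until it stays open, lay the pen from its wooden rest into the grey cradle inside, metal tip in the slotted block, without dropping it, then close the lid fully and let go. Leave the other things on the table where they are.

Things in the scene. Friction and masses are not known exactly. Their poses are not given: they have to be found in the camera images.
- case: Blue clamshell case fixed to the table, 140 (x) x 200 (y) x 50 mm shut; origin: centre of its underside. Hinged along y at its +x side, opens at -x. Left or right of the robot, turned up to 0.3 rad. Tray: walls 5, rim z = 36, floor z = 5 mm. Cradle inside: V supports at y = -62 and 12, slotted block y = 43..77, tail stop y = -82; y = -50..0 is clear for fingers, 65 mm either way in x.
- lid (a joint): Lid angle: 0 = shut, grows as it opens, stop at 1.75 rad (just past upright). Starts shut or up to 0.3 rad ajar. Stiff hinge: the lid stays where it is left; moving it takes 1 to 3 N at the handle. Shut, the inside of the lid lies 46 mm above the case's underside, so it shuts only over a pen lying right down in the cradle.
- lid_hinge (a point): Point on the hinge line at the middle of the lid's rear edge (36 mm above the case's underside); its axes turn with the lid: x from front edge to hinge, y along the hinge, z out of the lid's top.
- lid_handle (a point): Middle of the lid's black round bar handle: along y, 11 mm thick, 100 mm long, a post near each end, 45 mm off the lid's top. In the lid's axes 128 mm before the hinge line (-x) and 59 mm along z; 12 mm from the lid's front edge. Pinch it from above at any angle; it turns between the fingers, so the gripper can stay upright. Lid up: the lid is on the bar's -x side, with a 39 mm gap for a finger.
- pen: Cordless wood-burning pen, cold: yellow round handle 18 mm thick, 110 mm long with black ends, then a steel shaft (8 mm thick, 25 mm long) and a brass tip (5 mm thick, 15 mm long); about 60 g. Origin on its axis at the middle of the handle; its y axis points to the tip; it may be rolled about y. Starts in the pen rest.
- pen_tip (a point): The brass tip's end, 95 mm from the pen's origin along its y.
- pen_rest: Wooden pen rest fixed to the table: base 60 (x) x 115 (y) x 8 mm with two V supports 12 mm wide at y = -42 and 42 mm. The pen lies along its y, tip to +y, axis 45 mm above the table, free to grasp between the supports. Origin: centre of its underside; turned up to 1 rad.
- cradle (a point): On the case: where the pen's origin lies when it rests in the cradle (axis 34 mm above the case's underside); x and y as the case's. The V supports centre the pen across; along y there are about 5 mm of play.
- cradle_tip (a point): On the case: where the pen's tip end lies when it rests in the cradle, 95 mm from cradle towards the case's +y.
- medallion: Bystander: loose plywood disc 64 mm across, 6 mm thick, near the pen rest.
- dish: Bystander: loose clear round dish of steel brads, 88 mm across, 22 mm high.
- stamp_pad: Bystander: loose black tray with a blue pad, 75 x 110 x 18 mm.
- sanding_block: Bystander: loose cork sanding block, 55 x 90 x 28 mm.
- glue: Bystander: loose white glue bottle, 48 mm across, 120 mm high.
- screwdriver: Bystander: loose red-handled screwdriver, 150 mm long.
Things that resemble listed ones, but are neither listed nor needed, are in the scene too. What is meant by the pen is not green, and is the smaller of those in its own colour.

How it is judged:
By the outcome, as a careful person would: the job done as asked, in the order asked, and still so for the second after the job is handed in, with the robot touching nothing.
It also fails if it takes over 70 s, if anything falls off the work surface, if the arm or the gripper's body presses on something with over 40 N, if the wrist force passes 120 N, or if a joint passes its speed limit or range.

## Working session

There is one attempt and no reset: what is moved stays moved. The work goes in short steps, Python scripts to look and compute and a shell command to move; the robot and the scene stay as the last step left them, time stands still between calls to the robot, and variables do not carry over. Pictures are saved under pics/ and viewed, and the job is handed in when it is done.

```bash
ls; mkdir -p pics
python3 - <<'E'
from bench import r
import cv2,json
print(r.read_state(), r.tip_extent)
for n in("scene","top"):
    c=r.camera(n); cv2.imwrite(f"pics/{n}0.png",cv2.cvtColor(c["frame"],cv2.COLOR_RGB2BGR))
    print(n,c["fx"],c["fy"],c["cx"],c["cy"],c["camera_from_world"])
    for t in("case","lid_handle","pen","pen_rest","pen_tip"):
        print(t,[(d["score"],d["rect"]) for d in r.search_frame(c,t)])
E
```

```text
pics
{'time': 0.0, 'joint_positions': array([ 1.29837434,  0.33288628, -0.06468844,  1.4609241 ,  0.02163878,
        1.34990281, -0.08850372]), 'joint_vel': array([-0.00110741,  0.00071331,  0.00093761, -0.00084625,  0.00084242,
       -0.00065309, -0.00073779]), 'joint_torque': array([ 1.19652213e-03, -6.23260117e+01,  2.51956517e-02, -3.89889908e+01,
       -6.13663718e-02,  3.97461955e-02,  1.69077803e-04]), 'ee_pos': array([ 0.15438915, -0.60520176,  0.19685318]), 'eef_rot': array([ 9.92207605e-01,  1.24593583e-01, -1.41487200e-04, -6.97856371e-04]), 'ft_force': array([ 0.117505  ,  0.3736455 , -0.09295721]), 'torque': array([ 0.04783812, -0.0199554 , -0.01016389]), 'width': 0.08700109298367784} 0.011
scene 480.5729459681187 480.5729459681187 255.5857788261823 188.9860678847306 [[ 0.87428237  0.48531497 -0.00998619 -0.45712623]
 [ 0.38939822 -0.71347699 -0.58251147 -0.1456868 ]
 [-0.28982645  0.5053909  -0.81276114  1.78661087]
 [ 0.          0.          0.          1.        ]]
case [(0.97, [239.1, 130.2, 292.7, 190.9]), (0.4, [288.9, 89.2, 305.1, 113.6])]
lid_handle [(0.67, [2
[... 322 characters left out ...]
399.15765742071267 399.15765742071267 250.86002500474675 190.19095116321486 [[-0.0153347  -0.99972058 -0.01798894  0.02449406]
 [-0.99115649  0.01757008 -0.13152988  0.52891384]
 [ 0.1318092   0.01581288 -0.99114897  1.15338937]
 [ 0.          0.          0.          1.        ]]
case [(0.79, [160.7, 177.4, 239.5, 234.7])]
lid_handle [(0.9, [158.4, 173.7, 235.6, 235.4])]
pen [(0.85, [334.3, 224.8, 342.4, 293.1]), (0.81, [277.7, 175.3, 324.0, 200.2]), (0.72, [294.9, 122.7, 329.8, 147.9])]
pen_rest [(0.88, [284.8, 180.9, 322.8, 207.4])]
pen_tip [(0.74, [332.4, 227.0, 343.4, 300.8]), (0.71, [292.8, 120.1, 333.3, 148.0]), (0.7, [281.1, 178.3, 325.9, 196.3]), (0.17, [157.6, 175.9, 237.7, 236.2])]
```

Run:
```python
import cv2
for n,(a,b,c,d) in(("scene",(120,80,330,310)),("top",(130,90,370,310))):
    im=cv2.imread(f"pics/{n}0.png")[b:d,a:c]
    cv2.imwrite(f"pics/{n}0c.png",cv2.resize(im,None,fx=2.6,fy=2.6,interpolation=cv2.INTER_CUBIC))
```

```text
(no output)
```

View pics/scene0c.png

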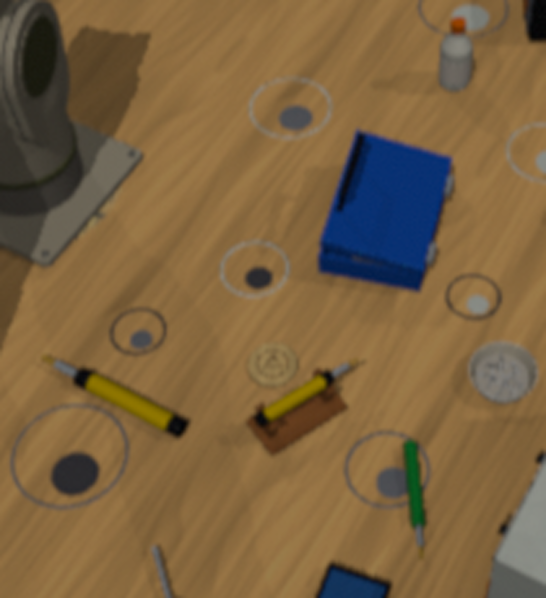

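View pics/top0c.png

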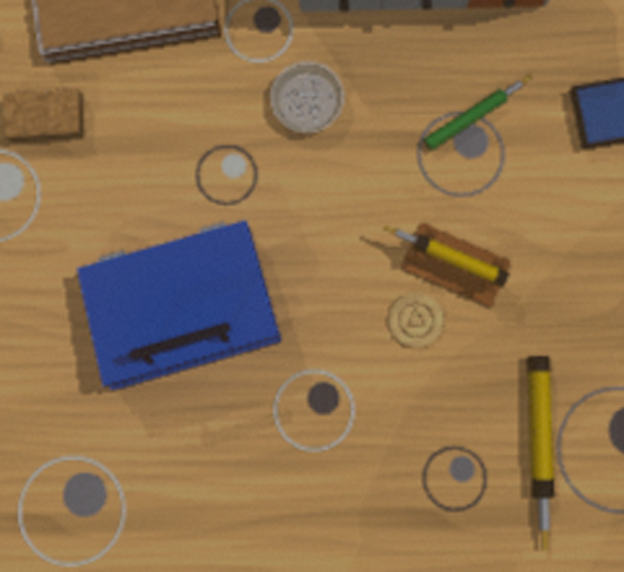

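View pics/top0.png

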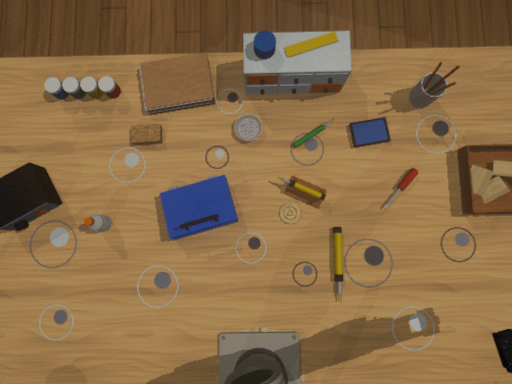

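Three pens show. The large yellow one is at top (338,260), the green one at (310,133), and the small yellow one lies in the wooden rest at (305,190). The one in the rest fits: it is not green and is the smaller of the two yellows. I'll confirm it in a crop and fit the poses.

```bash
cat > h.py <<'E'
import numpy as np, cv2
from scipy.optimize import minimize, least_squares
from scipy.spatial.transform import Rotation as R
def proj(c,P):
    T=np.array(c["camera_from_world"]); q=np.atleast_2d(P)@T[:3,:3].T+T[:3,3]
    return np.c_[c["fx"]*q[:,0]/q[:,2]+c["cx"], c["fy"]*q[:,1]/q[:,2]+c["cy"]]
def back(c,uv,z):
    T=np.array(c["camera_from_world"]); Rm=T[:3,:3]; o=-Rm.T@T[:3,3]
    uv=np.atleast_2d(uv); d=np.c_[(uv[:,0]-c["cx"])/c["fx"],(uv[:,1]-c["cy"])/c["fy"],np.ones(len(uv))]@Rm
    return o+d*((z-o[2])/d[:,2])[:,None]
def mask(c,hlo,hhi,smin,vmin=40,win=None):
    h=cv2.cvtColor(c["frame"],cv2.COLOR_RGB2HSV)
    m=((h[...,0]>=hlo)&(h[...,0]<=hhi)&(h[...,1]>=smin)&(h[...,2]>=vmin)).astype(np.uint8)
    if win is not None:
        w=np.zeros_like(m); a,b,e,d=map(int,win); w[b:d,a:e]=1; m*=w
    return m
def biggest(m):
    n,l,s,_=cv2.connectedComponentsWithStats(m); k=1+np.argmax(s[1:,4]); return (l==k).astype(np.uint8)
def lidp(th,p):
    p=np.atleast_2d(p); return np.c_[.07+p[:,0]*np.cos(th)+p[:,2]*np.sin(th),p[:,1],.036-p[:,0]*np.sin(th)+p[:,2]*np.cos(th)]
def W(pose,p):
    x,y,a=pose[:3]; p=np.atleast_2d(p); return np.c_[x+p[:,0]*np.cos(a)-p[:,1]*np.sin(a),y+p[:,0]*np.sin(a)+p[:,1]*np.cos(a),p[:,2]]
box=lambda a,b:np.array([[x,y,z] for x in(a[0],b[0]) for y in(a[1],b[1]) for z in(a[2],b[2])])
def sil(c,q):
    S=4; m=np.zeros((384*S,512*S),np.uint8)
    for P in(box((-.07,-.1,0),(.07,.1,.036)),lidp(q[3],box((-.14,-.1,0),(0,.1,.014)))):
        h=cv2.convexHull((( proj(c,W(q,P))+.5)*S).astype(np.float32)); cv2.fillConvexPoly(m,h.astype(np.int32),1)
    return cv2.resize(m.astype(np.float32),(512,384),interpolation=cv2.INTER_AREA)
E
python3 - <<'E'
from bench import r
from h import *
cs={n:r.camera(n) for n in("top","scene")}
M={"top":biggest(mask(cs["top"],100,130,120,30,(145,165,250,250))),"scene":biggest(mask(cs["scene"],100,130,120,30,(225,115,310,205)))}
for n in M:
    M[n]=cv2.morphologyEx(M[n],cv2.MORPH_CLOSE,np.ones((9,9)))
    print(n,M[n].sum(),cv2.boundingRect(M[n]))
f=lambda q,ns=("top","scene"):sum(np.abs(sil(cs[n],q)-M[n]).sum() for n in ns)+1e3*max(0,-q[3])
g=back(cs["top"],[[199,207]],.05)[0]; print(g)
best=None
for th in(0,.15,.3):
  for a in(.1,.2,.3):
    s=minimize(f,[g[0],g[1],a,th],method="Nelder-Mead",options=dict(initial_simplex=np.array([[g[0],g[1],a,th]]+[[g[0]+(i==0)*.02,g[1]+(i==1)*.02,a+(i==2)*.1,th+(i==3)*.1] for i in range(4)])))
    print(s.fun,s.x.round(4))
    if best is None or s.fun<best.fun:best=s
q=best.x
for n,w in(("top",(150,165,250,245)),("scene",(225,120,305,200))):
    im=cv2.cvtColor(cs[n]["frame"],cv2.COLOR_RGB2BGR); a,b,e,d=w; S=7
    v=cv2.resize(im[b:d,a:e],None,fx=S,fy=S,interpolation=cv2.INTER_CUBIC)
    for P,col in((W(q,box((-.07,-.1,0),(.07,.1,.036))),(0,255,0)),(W(q,lidp(q[3],box((-.14,-.1,0),(0,.1,.014)))),(0,0,255)),(W(q,lidp(q[3],[[-.128,y,.059] for y in(-.05,0,.05)])),(0,255,255))):
        for u in proj(cs[n],P): cv2.circle(v,tuple(((u+.5-[a,b])*S).astype(int)),3,col,-1)
    cv2.imwrite(f"pics/fit_{n}.png",v)
# pen
for n,w in(("top",(270,165,335,215)),("scene",(205,210,265,260))):
    m=biggest(mask(cs[n],22,32,170,80,w)); p=np.argwhere(m)[:,::-1].astype(float); mu=p.mean(0); u=np.linalg.svd(p-mu,full_matrices=False)[2][0]
    t=(p-mu)@u; e=np.array([mu+u*(t.min()-.5),mu,mu+u*(t.max()+.5)]); print(n,m.sum(),e.round(1).tolist(),"z45",back(cs[n],e,.045).round(4).tolist())
    im=cv2.cvtColor(cs[n]["frame"],cv2.COLOR_RGB2BGR); a,b,c_,d=w
    cv2.imwrite(f"pics/pen_{n}.png",cv2.resize(im[b:d,a:c_],None,fx=10,fy=10,interpolation=cv2.INTER_CUBIC))
E
```

```text
top 3279 (161, 175, 77, 64)
scene 2101 (243, 132, 50, 59)
[0.48027935 0.16826111 0.05      ]
300.625 [0.4803 0.1731 0.2606 0.0582]
299.1875 [0.481  0.1739 0.2602 0.0585]
292.0 [0.4807 0.1728 0.267  0.0672]
301.8125 [0.4804 0.1731 0.2597 0.0884]
295.1875 [0.4808 0.1735 0.2667 0.0588]
295.25 [0.4807 0.1735 0.2666 0.0593]
295.1875 [0.4808 0.1735 0.2669 0.0589]
291.875 [0.4808 0.173  0.2661 0.0615]
308.0 [0.4817 0.1719 0.2512 0.07  ]
top 161 [[293.7, 183.7], [307.7, 189.9], [321.5, 196.0]] z45 [[0.5449, -0.1112, 0.045], [0.5257, -0.1519, 0.045], [0.5069, -0.1917, 0.045]]
scene 147 [[244.8, 225.4], [233.0, 232.6], [221.5, 239.7]] z45 [[0.5437, -0.1075, 0.045], [0.5241, -0.1488, 0.045], [0.5054, -0.1883, 0.045]]
```

View pics/fit_top.png

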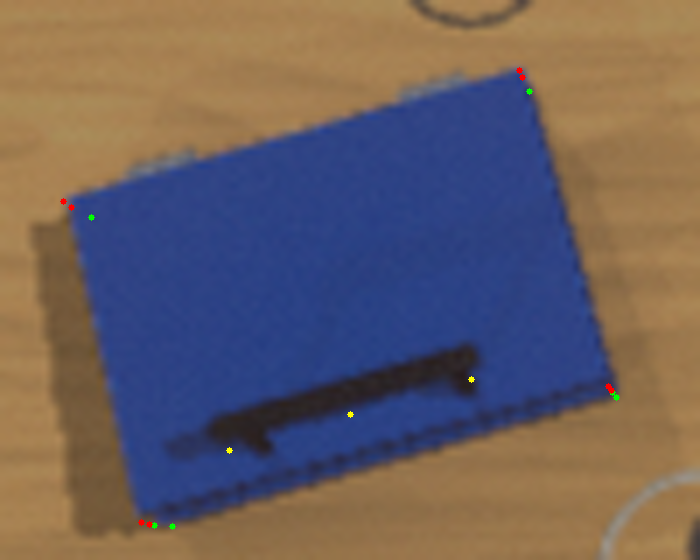

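View pics/fit_scene.png

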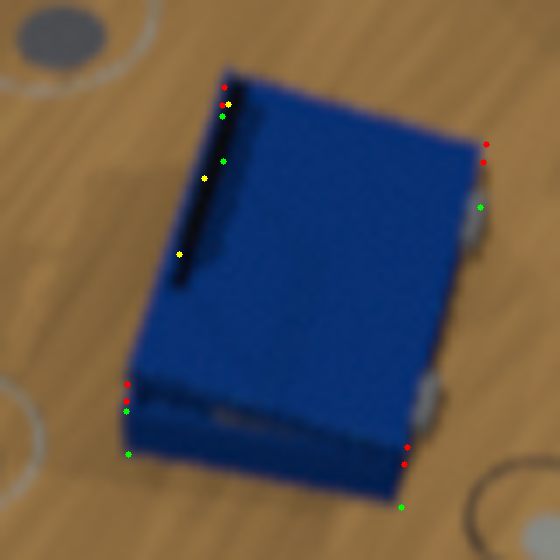

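View pics/pen_top.png

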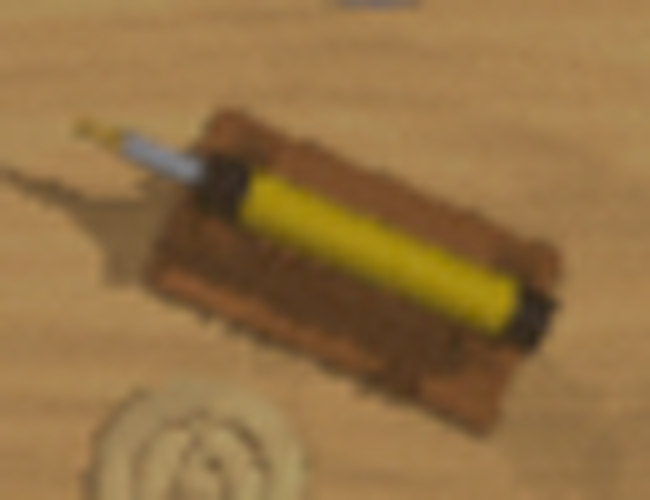

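```bash
cat > fit.py <<'E'
from h import *
L={'bl':(0,.1,.014),'br':(0,-.1,.014),'fl':(-.14,.1,.014),'fr':(-.14,-.1,.014),'fr0':(-.14,-.1,0),'fl0':(-.14,.1,0),'hl':(-.128,.05,.059),'hr':(-.128,-.05,.059)}
B={'Bfl':(-.07,.1,0),'Bfr':(-.07,-.1,0),'Bbr':(.07,-.1,0),'Bfr1':(-.07,-.1,.036)}
def pts(q,k): return W(q,lidp(q[3],L[k]) if k in L else B[k])
def fit(cs,obs,q0):
    f=lambda q:np.concatenate([ (proj(cs[n],pts(q,k))[0]-uv) for n,k,uv in obs])
    s=least_squares(f,q0,loss="soft_l1"); print(s.x.round(4)); 
    for (n,k,uv),e in zip(obs,f(s.x).reshape(-1,2)): print(n,k,e.round(1))
    return s.x
E
python3 - <<'E'
from bench import r
from fit import *
cs={n:r.camera(n) for n in("top","scene")}
t=lambda x,y:np.array([x/7-.5+150,y/7-.5+165]); s=lambda x,y:np.array([x/7-.5+225,y/7-.5+120])
obs=[("top","bl",t(68,205)),("top","br",t(525,70)),("top","hl",t(215,428)),("top","hr",t(478,352)),
("top","fl0",t(140,515)),("top","fr0",t(605,380)),
("scene","fl",s(228,70)),("scene","bl",s(482,143)),("scene","br",s(405,450)),("scene","fr",s(130,372)),("scene","hl",s(238,82)),("scene","hr",s(180,285)),("scene","Bfr",s(125,452)),("scene","Bbr",s(395,505))]
q=fit(cs,obs,[.48,.173,.26,.1])
q=fit(cs,[o for o in obs if o[0]=="top"],[.48,.173,.26,.1])
E
```

```text
[0.4796 0.1711 0.2673 0.1806]
top bl [-0.2 -0.6]
top br [-0.3 -0.1]
top hl [1.  0.3]
top hr [-1.6  1. ]
top fl0 [0.6 1.1]
top fr0 [1.  0.9]
scene fl [-0.2 -0.2]
scene bl [0.6 0.6]
scene br [0.2 0.1]
scene fr [-0.1 -0.7]
scene hl [0.5 1.2]
scene hr [ 1.9 -6.3]
scene Bfr [-0.   0.6]
scene Bbr [0.4 0.6]
[0.4795 0.171  0.2665 0.2099]
top bl [-0.2 -0.7]
top br [-0.3 -0.2]
top hl [ 0.5 -0.6]
top hr [-1.9  0.1]
top fl0 [0.3 0.8]
top fr0 [0.9 0.6]
```

Confirmed: the small yellow pen, tip toward upper left, lies in the wooden rest (top crop). The case is at about (0.480, 0.171), yaw 0.267, with the lid about 0.2 rad ajar. Next I'll write a row-planning helper and move via the pen to the handle.

```bash
cat > plan.py <<'E'
from h import *
import json
# targets: list of (pos, Rotation, nrows, jaw); prints rows
def down(a,tilt_axis=None,tilt=0.):
    r=R.from_quat([np.cos(a/2),np.sin(a/2),0,0])
    if tilt_axis is not None: r=R.from_rotvec(np.array(tilt_axis)*tilt)*r
    return r
def plan(p,rot,targets,d=2):
    p=np.array(p,float); rot=rot if isinstance(rot,R) else R.from_quat(rot); rows=[]
    for P,Q,n,j in targets:
        p0=p.copy(); r0=rot; dv=(r0.inv()*Q).as_rotvec()
        for i in range(1,n+1):
            pt=p0+(np.array(P)-p0)*i/n; qt=r0*R.from_rotvec(dv*i/n)
            t=np.round(rot.inv().apply(pt-p)*100,d); w=np.round((rot.inv()*qt).as_rotvec(),3)
            rows.append([float(x)+0. for x in t]+[float(x)+0. for x in w]+[j])
            p=p+rot.apply(t/100); rot=rot*R.from_rotvec(w)
    print(json.dumps(rows).replace(" ","").replace("0.0,","0,")); print("end",p.round(4),rot.as_quat().round(4),len(rows))
def cur():
    from bench import r
    s=r.read_state(); return s["ee_pos"],s["eef_rot"]
E
python3 - <<'E'
from plan import *
q=[.4796,.171,.267,.19]
for th in (.19,.21,0,1,1.75): print(th,W(q,lidp(th,[[-.128,0,.059]])).round(4))
h=W(q,lidp(.19,[[-.128,0,.059]]))[0]
p,rot=cur()
# pen yaw
d=np.array([.5449-.5069,-.1112+.1917]);print("pen dir",np.arctan2(d[1],d[0]))
plan(p,rot,[((.50,-.20,.28),down(1.1),11,1),((h[0]-.01,h[1],.26),down(1.838),9,1)],1)
E
```

```text
0.19 [[0.4366 0.1592 0.1181]]
0.21 [[0.4382 0.1597 0.1204]]
0 [[0.4237 0.1557 0.095 ]]
1 [[0.5283 0.1843 0.1756]]
1.75 [[0.6251 0.2108 0.1514]]
pen dir 1.1297579299004243
[[4.0,-2.8,-0.7,0,0,-0.077,1],[4.1,-2.5,-0.8,0,0,-0.078,1],[4.4,-2.1,-0.7,0,0,-0.077,1],[4.4,-1.9,-0.8,0,0,-0.077,1],[4.7,-1.4,-0.7,0,0,-0.077,1],[4.7,-1.1,-0.8,0,0,-0.078,1],[4.8,-0.7,-0.7,0,0,-0.077,1],[4.8,-0.4,-0.8,0,0,-0.077,1],[4.8,0,-0.7,0,0,-0.078,1],[4.9,0.4,-0.8,0,0,-0.077,1],[4.8,0.8,-0.7,0,0,-0.077,1],[3.2,-2.5,0.2,0,0,-0.082,1],[3.4,-2.3,0.2,0,0,-0.082,1],[3.5,-2.0,0.3,0,0,-0.082,1],[3.7,-1.7,0.2,0,0,-0.082,1],[3.9,-1.4,0.2,0,0,-0.082,1],[3.9,-1.0,0.2,0,0,-0.082,1],[4.0,-0.8,0.2,0,0,-0.082,1],[4.1,-0.4,0.2,0,0,-0.082,1],[4.0,-0.1,0.3,0,0,-0.082,1]]
end [0.4264 0.1589 0.2596] [ 6.067e-01  7.949e-01 -0.000e+00  1.000e-04] 20
```

```bash
python3 -m jog '[[4.0,-2.8,-0.7,0,0,-0.077,1],[4.1,-2.5,-0.8,0,0,-0.078,1],[4.4,-2.1,-0.7,0,0,-0.077,1],[4.4,-1.9,-0.8,0,0,-0.077,1],[4.7,-1.4,-0.7,0,0,-0.077,1],[4.7,-1.1,-0.8,0,0,-0.078,1],[4.8,-0.7,-0.7,0,0,-0.077,1],[4.8,-0.4,-0.8,0,0,-0.077,1],[4.8,0,-0.7,0,0,-0.078,1],[4.9,0.4,-0.8,0,0,-0.077,1],[4.8,0.8,-0.7,0,0,-0.077,1]]'
python3 - <<'E'
from bench import r
import cv2
c=r.camera("wrist"); cv2.imwrite("pics/w1.png",cv2.cvtColor(c["frame"],cv2.COLOR_RGB2BGR)); import pickle; pickle.dump(c,open("w1.pkl","wb"))
E
python3 -m jog '[[3.2,-2.5,0.2,0,0,-0.082,1],[3.4,-2.3,0.2,0,0,-0.082,1],[3.5,-2.0,0.3,0,0,-0.082,1],[3.7,-1.7,0.2,0,0,-0.082,1],[3.9,-1.4,0.2,0,0,-0.082,1],[3.9,-1.0,0.2,0,0,-0.082,1],[4.0,-0.8,0.2,0,0,-0.082,1],[4.1,-0.4,0.2,0,0,-0.082,1],[4.0,-0.1,0.3,0,0,-0.082,1],[0,0,0,0,0,0,1]]'
python3 - <<'E'
from bench import r
import cv2
c=r.camera("wrist"); cv2.imwrite("pics/w2.png",cv2.cvtColor(c["frame"],cv2.COLOR_RGB2BGR)); import pickle; pickle.dump(c,open("w2.pkl","wb"))
from fit import *
q=[.4796,.171,.267,.19]
print({k:proj(c,pts(q,k))[0].round(0) for k in L})
E
```

```text
time: 2.17
ee_pos: [0.5015, -0.1987, 0.2802]
eef_rot: [0.852, 0.524, 0.0, 0.0]
ft_force: [-0.2, -0.7, -0.3]
width: 0.0867
time: 3.48
ee_pos: [0.4251, 0.1624, 0.2598]
eef_rot: [0.604, 0.797, 0.0, 0.0]
ft_force: [0.4, 0.0, -0.1]
width: 0.0868
{'bl': array([347.,  99.]), 'br': array([335., 240.]), 'fl': array([242.,  97.]), 'fr': array([242., 247.]), 'fr0': array([240., 243.]), 'fl0': array([240.,  98.]), 'hl': array([259., 140.]), 'hr': array([258., 224.])}
```

View pics/w1.png

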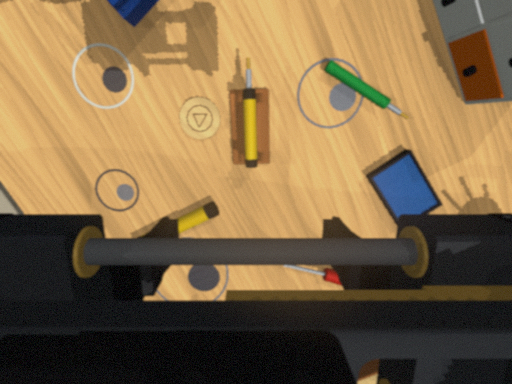

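View pics/w2.png

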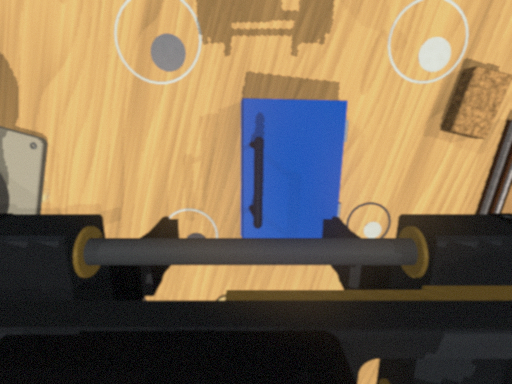

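The projected handle (259,140)–(258,224) matches the wrist picture to about 2 px. I'll descend onto the bar and grip.

Run:
```python
from plan import *
p,rot=cur()
plan(p,rot,[((.4372,.1593,.2),down(1.838),2,1),((.4372,.1593,.112),down(1.838),4,1)],2)
```

```text
[[-0.19,0.54,2.98,0,0,0.001,1],[-0.2,0.53,2.99,0,0,0.002,1],[0,0,2.2,0,0,0,1],[0,0,2.2,0,0,0,1],[0.01,0,2.2,0,0,0,1],[0,0,2.2,0,0,0,1]]
end [0.4372 0.1593 0.112 ] [ 6.066e-01  7.950e-01 -1.000e-04  2.000e-04] 6
```

```bash
python3 -m jog '[[-0.2,0.54,3,0,0,0,1],[-0.2,0.54,3,0,0,0,1],[0,0,2.2,0,0,0,0],[0,0,2.2,0,0,0,-0.3],[0,0,2.2,0,0,0,-0.3],[0,0,2.2,0,0,0,-0.4],[0,0,0,0,0,0,-1],[0,0,0,0,0,0,-1],[0,0,0,0,0,0,-1],[0,0,0,0,0,0,-1]]' 20
python3 - <<'E'
from bench import r
import cv2
c=r.camera("wrist"); cv2.imwrite("pics/w3.png",cv2.cvtColor(c["frame"],cv2.COLOR_RGB2BGR))
E
```

```text
time: 4.78
ee_pos: [0.4383, 0.1579, 0.1122]
eef_rot: [0.607, 0.795, 0.0, 0.0]
ft_force: [0.0, 0.2, -0.3]
width: 0.0149
```

View pics/w3.png

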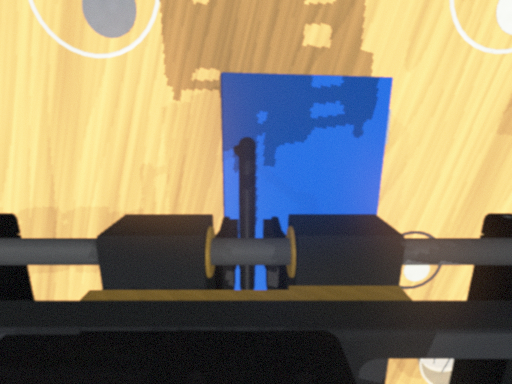

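```bash
python3 -m jog '[[0,0,0,0,0,0,-1],[0,0,0,0,0,0,-1]]'
python3 - <<'E'
from plan import *
from bench import r
s=r.read_state(); print(s["width"],s["ft_force"].round(1)); p,rot=cur()
q=[.4796,.171,.267]
H=lambda th:W(q,lidp(th,[[-.128,0,.059]]))[0]
# offset between tcp and bar at start
e=[abs(W(q,lidp(t,[[-.128,0,.059]]))[0][:2]@[np.cos(.267),np.sin(.267)]-p[:2]@[np.cos(.267),np.sin(.267)]) for t in np.arange(0,.4,.01)]
t0=np.arange(0,.4,.01)[np.argmin(e)]; print("theta by x",t0)
off=p-H(t0); print(off)
ths=np.linspace(t0,1.76,19)[1:]
plan(p,rot,[(H(t)+off,R.from_quat(rot),1,-1) for t in ths],2)
E
```

```text
time: 5.08
ee_pos: [0.4379, 0.1579, 0.1117]
eef_rot: [0.607, 0.795, 0.0, 0.0]
ft_force: [-0.1, -0.9, -0.9]
width: 0.0011
0.0010648597579981146 [-0.1 -0.9 -0.9]
theta by x 0.2
[ 0.00049695 -0.00158742 -0.00755331]
[[0,0.76,-0.95,0,0,0,-1],[0,0.85,-0.89,0,0,0,-1],[0,0.91,-0.8,0,0,0,-1],[0,0.99,-0.73,0,0,0,-1],[0,1.04,-0.64,0,0,0,-1],[0,1.09,-0.54,0,0,0,-1],[0,1.14,-0.45,0,0,0,-1],[0,1.17,-0.35,0,0,0,-1],[0,1.19,-0.24,0,0,0,-1],[0,1.22,-0.14,0,0,0,-1],[0,1.22,-0.04,0,0,0,-1],[0,1.22,0.07,0,0,0,-1],[0,1.2,0.18,0,0,0,-1],[0,1.19,0.28,0,0,0,-1],[0,1.16,0.38,0,0,0,-1],[0,1.13,0.48,0,0,0,-1],[0,1.07,0.58,0,0,0,-1],[0,1.03,0.67,0,0,0,-1]]
end [0.6268 0.2095 0.143 ] [6.067e-01 7.949e-01 0.000e+00 1.000e-04] 18
```

The width is 1 mm, so the bar isn't held. I'll look again.

Run:
```python
from bench import r
from fit import *
c=r.camera("wrist"); t=r.camera("top"); s=r.camera("scene")
f=lambda c:cv2.cvtColor(c["frame"],cv2.COLOR_RGB2BGR)
cv2.imwrite("pics/w4.png",f(c))
a=cv2.resize(f(t)[150:260,140:270],None,fx=3,fy=3,interpolation=cv2.INTER_CUBIC); b=cv2.resize(f(s)[100:210,200:330],None,fx=3,fy=3,interpolation=cv2.INTER_CUBIC)
cv2.imwrite("pics/ts4.png",np.hstack([a,b]))
```

```text
(no output)
```

View pics/w4.png

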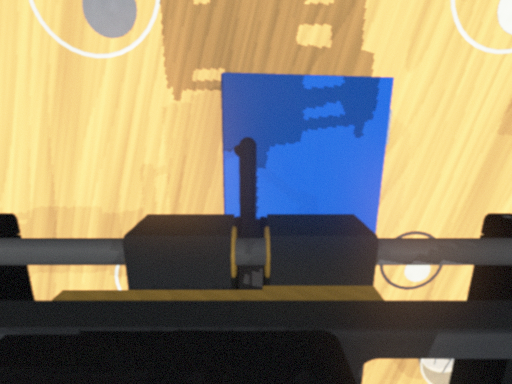

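View pics/ts4.png

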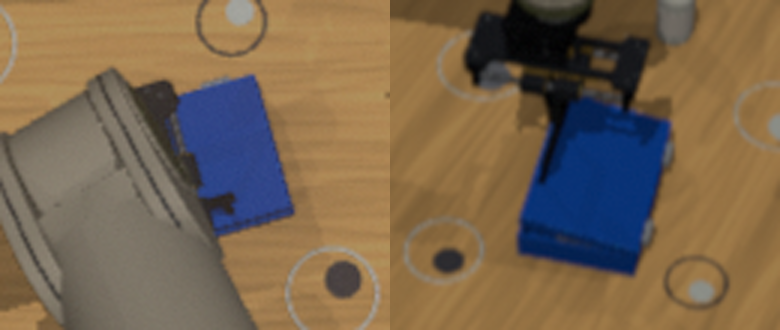

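Run:
```python
from bench import r
from fit import *
import pickle
w2=pickle.load(open("w2.pkl","rb")); c=r.camera("wrist")
f=lambda c:cv2.cvtColor(c["frame"],cv2.COLOR_RGB2BGR)
q=[.4796,.171,.267,.19]
for th in(0,.1,.2):
    q[3]=th; print(th,"w4",{k:proj(c,pts(q,k))[0].round(0).tolist() for k in ("fl","bl","hl","fl0")},"w2",{k:proj(w2,pts(q,k))[0].round(0).tolist() for k in ("fl","bl","hl","hr","fl0")})
cv2.imwrite("pics/w2c.png",cv2.resize(f(w2)[90:240,225:360],None,fx=4,fy=4,interpolation=cv2.INTER_CUBIC))
cv2.imwrite("pics/w4c.png",cv2.resize(f(c)[60:300,200:400],None,fx=2.5,fy=2.5,interpolation=cv2.INTER_CUBIC))
s=r.camera("scene");cv2.imwrite("pics/s4c.png",cv2.resize(f(s)[100:190,210:310],None,fx=6,fy=6,interpolation=cv2.INTER_CUBIC))
print(proj(s,r.read_state()["ee_pos"]),[proj(s,pts([.4796,.171,.267,t],k)).round(1) for t in(0,.2) for k in ("hl","hr")])
```

```text
0 w4 {'fl': [217.0, 75.0], 'bl': [390.0, 75.0], 'hl': [229.0, 142.0], 'fl0': [219.0, 78.0]} w2 {'fl': [239.0, 98.0], 'bl': [345.0, 99.0], 'hl': [247.0, 139.0], 'hr': [247.0, 217.0], 'fl0': [239.0, 99.0]}
0.1 w4 {'fl': [218.0, 72.0], 'bl': [391.0, 75.0], 'hl': [238.0, 143.0], 'fl0': [218.0, 75.0]} w2 {'fl': [240.0, 97.0], 'bl': [346.0, 99.0], 'hl': [253.0, 140.0], 'hr': [252.0, 221.0], 'fl0': [239.0, 98.0]}
0.2 w4 {'fl': [220.0, 69.0], 'bl': [393.0, 75.0], 'hl': [249.0, 145.0], 'fl0': [219.0, 72.0]} w2 {'fl': [242.0, 97.0], 'bl': [347.0, 99.0], 'hl': [260.0, 141.0], 'hr': [258.0, 224.0], 'fl0': [240.0, 98.0]}
[[255.93522145 144.44062455]] [array([[255.5, 136. ]]), array([[248.5, 157.4]]), array([[259.4, 132. ]]), array([[252.5, 153.6]])]
```

View pics/w2c.png

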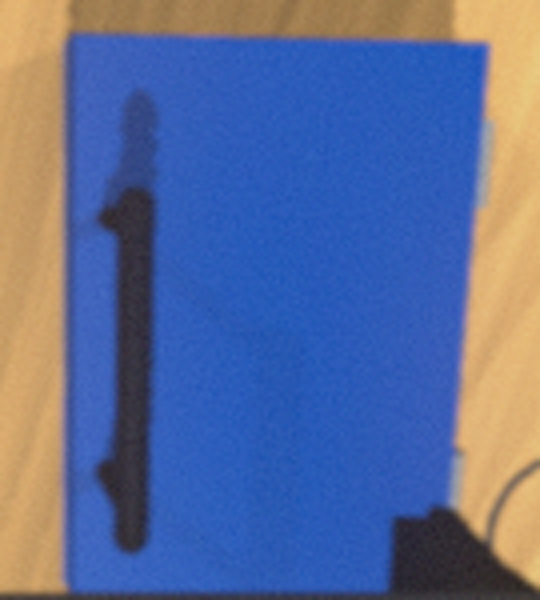

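View pics/w4c.png

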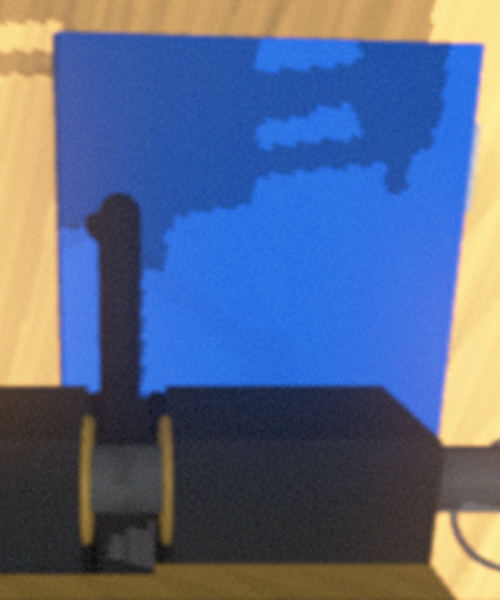

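View pics/s4c.png

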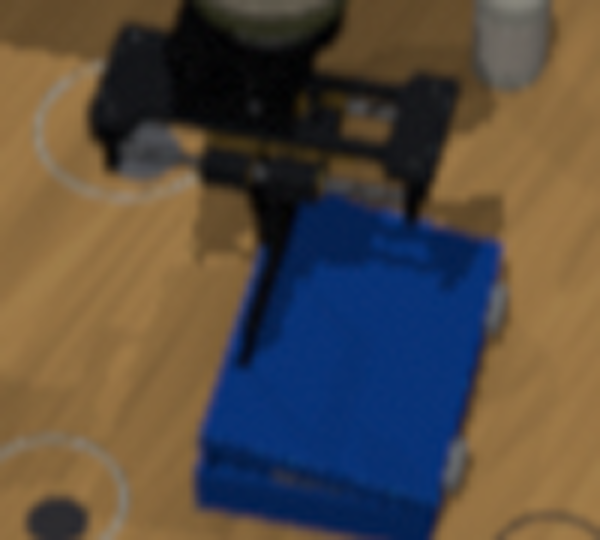

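Run:
```python
from bench import r
from fit import *
import pickle
w2=pickle.load(open("w2.pkl","rb")); c=r.camera("wrist"); s=r.read_state()
print(c["fx"],s["width"],s["ee_pos"])
p=s["ee_pos"]; print("tcp",proj(c,[p,p-[0,0,.011],p+[0,0,.05]]).round(0).tolist())
def tri(obs):
    f=lambda X:np.concatenate([proj(k,X)[0]-uv for k,uv in obs]); q=least_squares(f,[.43,.16,.1]); return q.x.round(4),q.fun.round(1)
cen=lambda k:-np.array(k["camera_from_world"])[:3,:3].T@np.array(k["camera_from_world"])[:3,3]
print(cen(w2),cen(c))
print("hl end",tri([(w2,(259,137)),(c,(248,138))]))
print("fl",tri([(w2,(242.2,98.5)),(c,(222,73))]))
print("bl",tri([(w2,(346.5,100.7)),(c,(391,77.5))]))
for th in(0,.1,.2): print(pts([.4796,.171,.267,th],'hl'),pts([.4796,.171,.267,th],'fl'),pts([.4796,.171,.267,th],'bl'))
```

```text
285.94877198532464 0.0004032399598256758 [0.43787461 0.15786761 0.11160955]
tcp [[249.0, 220.0], [249.0, 214.0], [249.0, 252.0]]
[0.40735693 0.22669723 0.4461988 ] [0.42070501 0.2224026  0.29804102]
hl end (array([0.4224, 0.2112, 0.1154]), array([-0. , -0.1,  0. ,  0.1]))
fl (array([0.3914, 0.2494, 0.0681]), array([ 0.4, -0.3, -0.2,  0.2]))
bl (array([0.5251, 0.286 , 0.0437]), array([-0.2, -0.4,  0.1,  0.2]))
[[0.41046318 0.20392568 0.095     ]] [[0.38569643 0.24898795 0.05      ]] [[0.52073578 0.2859254  0.05      ]]
[[0.41676145 0.20564845 0.10748392]] [[0.38771921 0.24954124 0.06390674]] [[0.52208392 0.28629416 0.04993006]]
[[0.42423041 0.20769144 0.1192536 ]] [[0.39107105 0.25045807 0.07753464]] [[0.5234186  0.28665923 0.04972093]]
```

Run:
```python
import cv2,numpy as np
o=[]
for n in("w3","w4"):
    im=cv2.imread(f"pics/{n}.png")[190:300,200:300].astype(float)
    im=np.clip((im/255)**.5*255,0,255).astype(np.uint8)
    o.append(cv2.resize(im,None,fx=4,fy=4,interpolation=cv2.INTER_CUBIC))
cv2.imwrite("pics/w34.png",np.hstack(o))
```

```text
(no output)
```

View pics/w34.png

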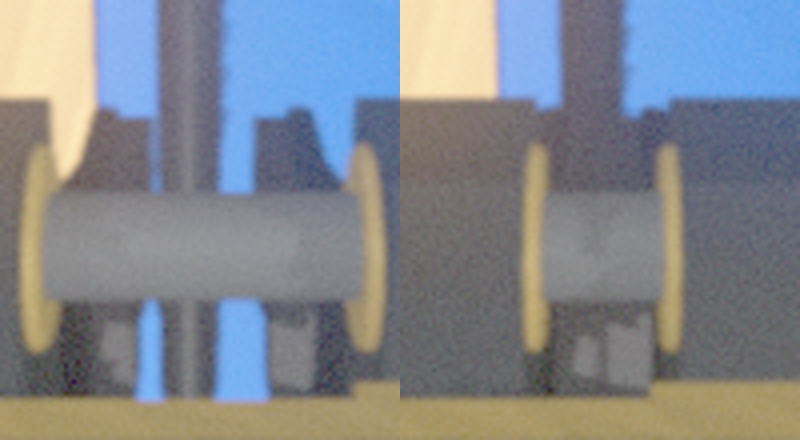

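```bash
python3 -m jog '[[0,0,-0.5,0,0,0,0.2],[0,0,0,0,0,0,0.2],[0,0,0,0,0,0,0.2],[0,0,0,0,0,0,0.2],[0,0,0.5,0,0,0,0.2],[0,0,0.8,0,0,0,0.2],[0,0,0.7,0,0,0,-1],[0,0,0,0,0,0,-1],[0,0,0,0,0,0,-1],[0,0,0,0,0,0,-1],[0,0,0,0,0,0,-1],[0,0,0,0,0,0,-1]]' 20
python3 - <<'E'
from bench import r
import cv2,numpy as np
c=r.camera("wrist"); im=cv2.cvtColor(c["frame"],cv2.COLOR_RGB2BGR)[60:300,150:400]
cv2.imwrite("pics/w5.png",cv2.resize(np.clip((im/255.)**.5*255,0,255).astype(np.uint8),None,fx=3,fy=2.4,interpolation=cv2.INTER_CUBIC))
print(r.read_state()["width"])
E
```

```text
time: 6.88
ee_pos: [0.4379, 0.1578, 0.0967]
eef_rot: [0.607, 0.795, -0.0, 0.0]
ft_force: [-1.2, -0.5, 0.5]
width: 0.0034
0.0019278770040911137
```

View pics/w5.png

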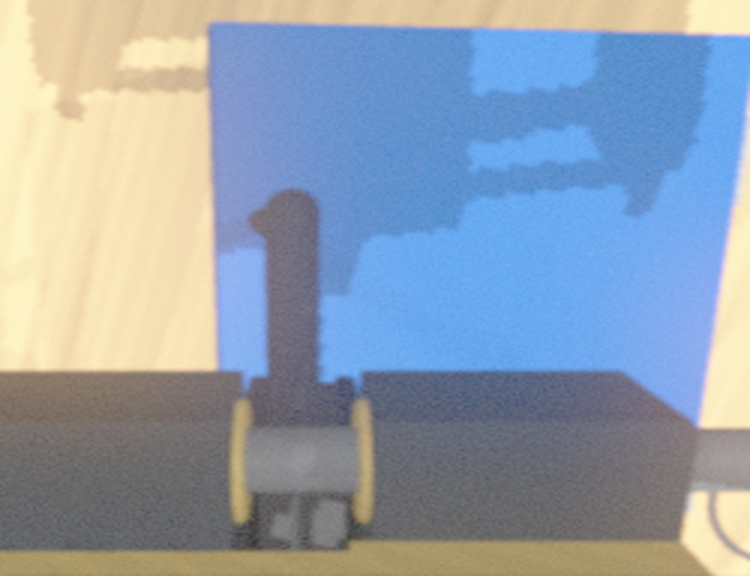

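Run:
```python
from bench import r
from fit import *
s=r.camera("scene"); c=r.camera("wrist"); st=r.read_state(); p=st["ee_pos"]
g=lambda im:np.clip((im/255.)**.45*255,0,255).astype(np.uint8)
im=cv2.cvtColor(s["frame"],cv2.COLOR_RGB2BGR)[100:175,220:300]
v=cv2.resize(g(im),None,fx=8,fy=8,interpolation=cv2.INTER_CUBIC)
for P,col in((p,(0,0,255)),(p-[0,0,.011],(0,255,0)),(p+[0,0,.059],(255,255,255))):
    u=(proj(s,P)[0]+.5-[220,100])*8; cv2.circle(v,tuple(u.astype(int)),3,col,-1)
cv2.imwrite("pics/s5.png",v)
im=cv2.cvtColor(c["frame"],cv2.COLOR_RGB2BGR)[120:300,190:310]
cv2.imwrite("pics/w5b.png",cv2.resize(g(g(im)),None,fx=5,fy=3.3,interpolation=cv2.INTER_CUBIC))
print(st["width"],st["ft_force"].round(2),st["torque"].round(2))
```

```text
0.0009257579310759781 [-0.93 -0.2   1.02] [-0.04  0.09  0.01]
```

View pics/s5.png

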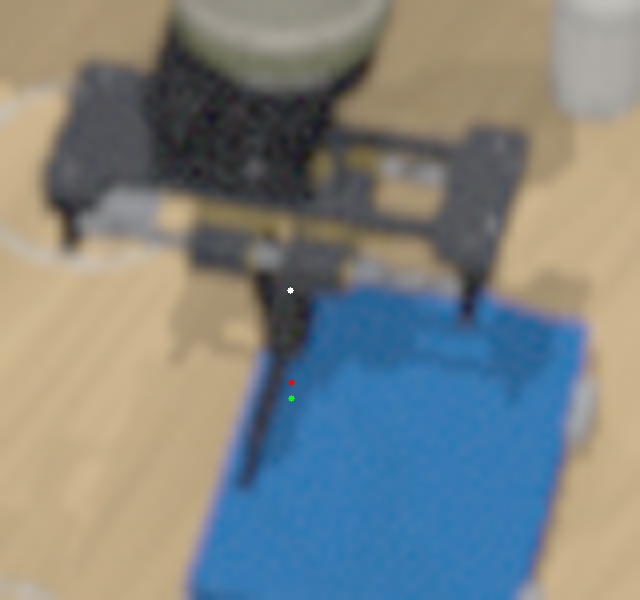

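View pics/w5b.png

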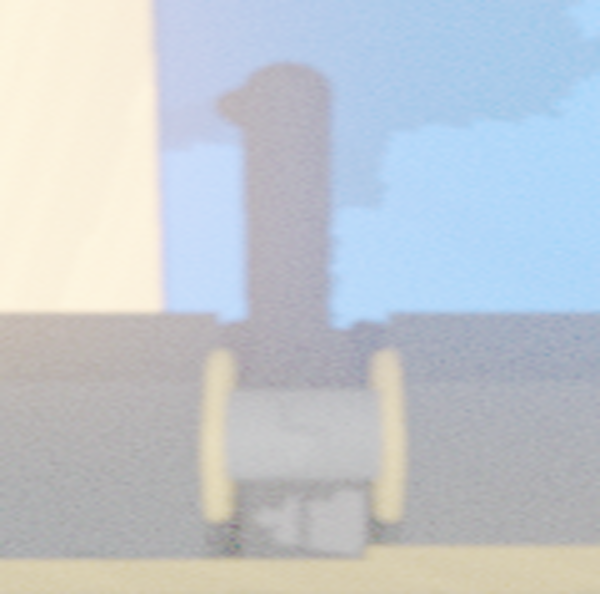

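The scene crop puts the fingertips at (285,350), about 6 px above where the reported TCP projects them (291,398). The finger-gap scale in the wrist view agrees, so the real tips sit about 3 cm higher than reported and closed above the bar. I'll open, go 2 cm lower while watching the force, and close again.

```bash
python3 -m jog '[[0,0,-1,0,0,0,0.2],[0,0,0,0,0,0,0.2],[0,0,0,0,0,0,0.2],[0,0,0,0,0,0,0.2],[0,0,1,0,0,0,0.2],[0,0,1,0,0,0,0.2],[0,0,0.5,0,0,0,0.2],[0,0,0.5,0,0,0,-1],[0,0,0,0,0,0,-1],[0,0,0,0,0,0,-1],[0,0,0,0,0,0,-1],[0,0,0,0,0,0,-1]]' 20
python3 - <<'E'
from bench import r
from fit import *
s=r.camera("scene"); c=r.camera("wrist"); st=r.read_state(); p=st["ee_pos"]
g=lambda im:np.clip((im/255.)**.45*255,0,255).astype(np.uint8)
a=cv2.resize(g(cv2.cvtColor(s["frame"],cv2.COLOR_RGB2BGR)[100:175,220:300]),(400,375),interpolation=cv2.INTER_CUBIC)
b=cv2.resize(g(cv2.cvtColor(c["frame"],cv2.COLOR_RGB2BGR)[120:300,190:310]),(375,375),interpolation=cv2.INTER_CUBIC)
cv2.imwrite("pics/s6.png",np.hstack([a,b]))
E
```

```text
time: 8.52
ee_pos: [0.436, 0.1573, 0.0764]
eef_rot: [0.607, 0.795, -0.002, -0.001]
ft_force: [-21.3, -5.7, 14.4]
width: 0.0102
```

View pics/s6.png

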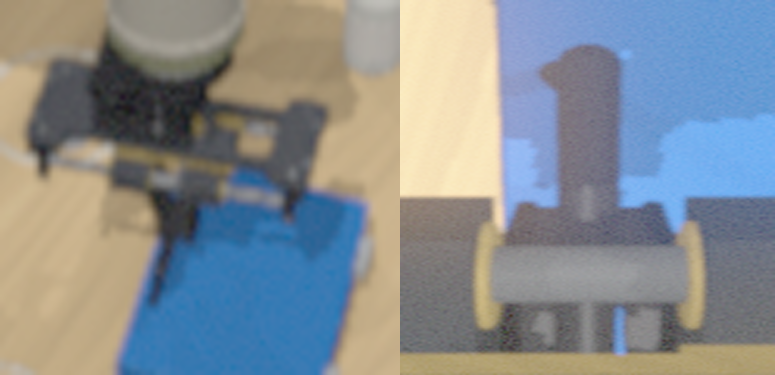

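The width is 10 mm, so the bar is now between the fingers, with some preload. I'll start the arc and watch the force.

```bash
cat > arc.py <<'E'
from plan import *
from bench import r
import sys
q=[.4796,.171,.267]
H=lambda th:W(q,lidp(th,[[-.128,0,.059]]))[0]
t0,t1,n=float(sys.argv[1]),float(sys.argv[2]),int(sys.argv[3])
p,rot=cur(); rot=R.from_quat(rot)
print("off",p-H(t0))
plan(p,rot,[(p+H(t)-H(t0),rot,1,-1) for t in np.linspace(t0,t1,n+1)[1:]],2)
E
python3 arc.py .19 1.75 20
```

```text
off [-0.00096189 -0.00202586 -0.04194332]
[[0,0.67,-0.87,0,0,0,-1],[0,0.74,-0.82,0,0,0,-1],[0,0.79,-0.75,0,0,0,-1],[0,0.86,-0.69,0,0,0,-1],[0,0.9,-0.63,0,0,0,-1],[0,0.96,-0.55,0,0,0,-1],[-0.01,0.99,-0.47,0,0,0,-1],[0,1.02,-0.4,0,0,0,-1],[0,1.05,-0.31,0,0,0,-1],[0,1.08,-0.24,0,0,0,-1],[0,1.09,-0.14,0,0,0,-1],[0,1.1,-0.07,0,0,0,-1],[0,1.09,0.03,0,0,0,-1],[0,1.1,0.11,0,0,0,-1],[0,1.08,0.19,0,0,0,-1],[0,1.06,0.28,0,0,0,-1],[0,1.04,0.36,0,0,0,-1],[0,1.01,0.44,0,0,0,-1],[0,0.97,0.51,0,0,0,-1],[0,0.93,0.59,0,0,0,-1]]
end [0.6242 0.2087 0.1095] [ 0.6066  0.795  -0.0022 -0.0011] 20
```

```bash
python3 -m jog '[[0,-0.2,-0.4,0,0,0,-1],[0,0.68,-0.84,0,0,0,-1],[0,0.76,-0.8,0,0,0,-1],[0,0.82,-0.73,0,0,0,-1]]' 12
```

```text
time: 9.12
ee_pos: [0.4575, 0.163, 0.1045]
eef_rot: [0.607, 0.795, -0.001, -0.0]
ft_force: [-3.5, -1.7, -0.1]
width: 0.0109
```

```bash
python3 - <<'E'
from arc import *
E
python3 - <<'E'
import sys; sys.argv=["",".42","1.76","16"]
from arc import *
off=np.array([-.0005,-.002,-.042])
for t in(.36,.4,.42,.44): print(t,H(t)+off)
E
```

```text
off [-0.00013264 -0.00196475 -0.03755073]
[[0,0.92,-0.74,0,0,0,-1],[0,0.98,-0.66,0,0,0,-1],[0,1.03,-0.58,0,0,0,-1],[0,1.07,-0.49,0,0,0,-1],[0,1.11,-0.4,0,0,0,-1],[0,1.14,-0.3,0,0,0,-1],[0,1.16,-0.21,0,0,0,-1],[0,1.18,-0.1,0,0,0,-1],[0,1.18,-0.01,0,0,0,-1],[0,1.17,0.08,0,0,0,-1],[0,1.17,0.19,0,0,0,-1],[0,1.15,0.28,0,0,0,-1],[0,1.11,0.38,0,0,0,-1],[0,1.08,0.47,0,0,0,-1],[0,1.04,0.56,0,0,0,-1],[0,0.99,0.65,0,0,0,-1]]
end [0.6261 0.2091 0.113 ] [ 6.068e-01  7.949e-01 -8.000e-04 -3.000e-04] 16
0.36 [0.45111733 0.16134587 0.09430901]
0.4 [0.45506288 0.1624251  0.09818815]
0.42 [0.45709098 0.16297985 0.10006559]
0.44 [0.4591549 0.1635444 0.1019006]Traceback (most recent call last):
  File "<stdin>", line 1, in <module>
  File "arc.py", line 6, in <module>
    t0,t1,n=float(sys.argv[1]),float(sys.argv[2]),int(sys.argv[3])
                  ~~~~~~~~^^^
IndexError: list index out of range
```

Offset is consistent at θ≈0.42. Continuing the arc in two halves.

```bash
python3 -m jog '[[0,0.92,-0.74,0,0,0,-1],[0,0.98,-0.66,0,0,0,-1],[0,1.03,-0.58,0,0,0,-1],[0,1.07,-0.49,0,0,0,-1],[0,1.11,-0.4,0,0,0,-1],[0,1.14,-0.3,0,0,0,-1]]' 12; python3 -m jog '[[0,1.16,-0.2,0,0,0,-1],[0,1.18,-0.1,0,0,0,-1],[0,1.18,0,0,0,0,-1],[0,1.17,0.1,0,0,0,-1]]' 12
python3 - <<'E'
from bench import r
from fit import *
s=r.camera("scene"); c=r.camera("wrist")
a=cv2.resize(cv2.cvtColor(s["frame"],cv2.COLOR_RGB2BGR)[60:200,200:340],(400,400),interpolation=cv2.INTER_CUBIC)
b=cv2.resize(cv2.cvtColor(c["frame"],cv2.COLOR_RGB2BGR),(400,400),interpolation=cv2.INTER_CUBIC)
cv2.imwrite("pics/s7.png",np.hstack([a,b]))
E
```

```text
time: 9.88
ee_pos: [0.5189, 0.1798, 0.1363]
eef_rot: [0.607, 0.795, -0.0, 0.0]
ft_force: [-1.9, -2.4, 0.3]
width: 0.0102
time: 10.38
ee_pos: [0.5641, 0.1923, 0.1379]
eef_rot: [0.607, 0.795, 0.0, 0.0]
ft_force: [-1.7, -2.7, 0.8]
width: 0.0103
```

View pics/s7.png

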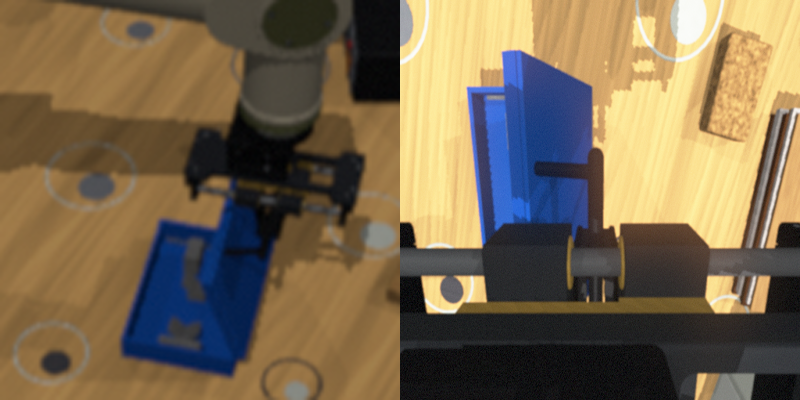

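```bash
python3 -m jog '[[0,1.17,0.19,0,0,0,-1],[0,1.15,0.28,0,0,0,-1],[0,1.11,0.38,0,0,0,-1],[0,1.08,0.47,0,0,0,-1]]' 12; python3 -m jog '[[0,1.04,0.56,0,0,0,-1],[0,0.6,0.4,0,0,0,-1],[0,0,0,0,0,0,-1]]' 12
```

```text
time: 10.98
ee_pos: [0.6075, 0.2043, 0.1244]
eef_rot: [0.607, 0.795, -0.0, -0.0]
ft_force: [-0.9, -2.6, 1.2]
width: 0.0108
time: 11.35
ee_pos: [0.6231, 0.2086, 0.1148]
eef_rot: [0.607, 0.795, 0.0, -0.0]
ft_force: [1.3, -1.6, -0.0]
width: 0.0101
```

```bash
python3 -m jog '[[0,0.3,0.2,0,0,0,-1],[0,0.2,0.15,0,0,0,-1],[0,0,0,0,0,0,-1]]' 12
python3 - <<'E'
from bench import r
from fit import *
s=r.camera("scene"); c=r.camera("wrist")
a=cv2.resize(cv2.cvtColor(s["frame"],cv2.COLOR_RGB2BGR)[60:200,200:340],(400,400),interpolation=cv2.INTER_CUBIC)
b=cv2.resize(cv2.cvtColor(c["frame"],cv2.COLOR_RGB2BGR),(400,400),interpolation=cv2.INTER_CUBIC)
cv2.imwrite("pics/s8.png",np.hstack([a,b]))
E
```

```text
time: 11.72
ee_pos: [0.6266, 0.2095, 0.1121]
eef_rot: [0.607, 0.795, -0.001, -0.0]
ft_force: [-6.3, -4.3, 6.6]
width: 0.0107
```

View pics/s8.png

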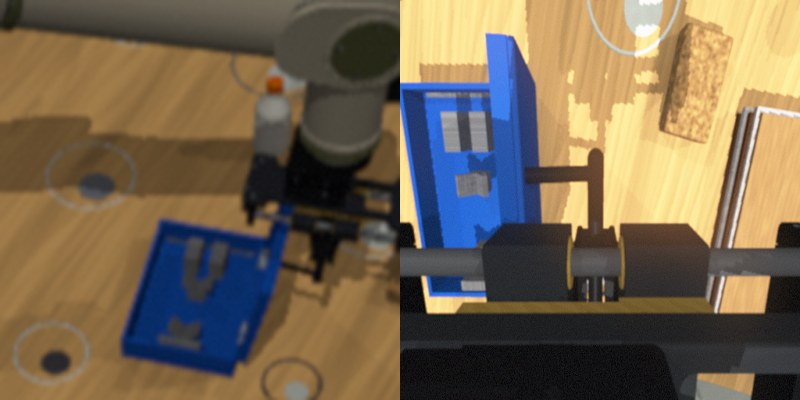

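The lid is at its stop. In the wrist view the cradle shows left of the lid, with the slotted block near (465,130). I'll release with a small opening, lift clear, and go over the pen.

```bash
python3 -m jog '[[0,-0.2,-0.1,0,0,0,-0.35],[0,0,0,0,0,0,-0.35],[0,0,0,0,0,0,-0.35],[0,0,0,0,0,0,-0.35],[0,0,-2,0,0,0,-0.35],[0,0,-4,0,0,0,-0.35],[0,0,-4,0,0,0,-0.35],[0,0,-4,0,0,0,-0.35]]'
python3 - <<'E'
from plan import *
import pickle
p,rot=cur()
plan(p,rot,[((.52,-.15,.22),down(1.13),10,1)],1)
c=pickle.load(open("w1.pkl","rb"))
m=biggest(mask(c,22,32,170,80,(225,80,275,175))); P=np.argwhere(m)[:,::-1].astype(float); mu=P.mean(0); u=np.linalg.svd(P-mu,full_matrices=False)[2][0]
t=(P-mu)@u; e=np.array([mu+u*(t.min()-.5),mu,mu+u*(t.max()+.5)]); B=back(c,e,.047); print(B.round(4).tolist(),np.arctan2(*(B[0]-B[2])[[1,0]]))
E
```

```text
time: 12.82
ee_pos: [0.6254, 0.2094, 0.2558]
eef_rot: [0.607, 0.795, 0.001, 0.0]
ft_force: [0.6, -0.3, -0.3]
width: 0.0282
[[-3.2,-2.0,0.4,0,0,0.071,1],[-3.3,-1.7,0.3,0,0,0.071,1],[-3.4,-1.5,0.4,0,0,0.07,1],[-3.6,-1.2,0.3,0,0,0.071,1],[-3.6,-1.0,0.4,0.001,0,0.071,1],[-3.7,-0.8,0.3,0,-0.001,0.071,1],[-3.7,-0.5,0.4,0,0,0.071,1],[-3.7,-0.2,0.3,0,0,0.07,1],[-3.8,0.1,0.4,0,0,0.071,1],[-3.7,0.3,0.4,0,0,0.071,1]]
end [ 0.5201 -0.1501  0.2196] [8.446e-01 5.354e-01 0.000e+00 2.000e-04] 10
[[0.5449, -0.1118, 0.047], [0.5268, -0.15, 0.047], [0.5077, -0.1903, 0.047]] 1.128116528768184
```

```bash
python3 -m jog '[[-3.2,-2.0,0.4,0,0,0.071,0],[-3.3,-1.7,0.3,0,0,0.071,0],[-3.4,-1.5,0.4,0,0,0.07,0],[-3.6,-1.2,0.3,0,0,0.071,0.3],[-3.6,-1.0,0.4,0,0,0.071,0.3],[-3.7,-0.8,0.3,0,0,0.071,0.3],[-3.7,-0.5,0.4,0,0,0.071,0.3],[-3.7,-0.2,0.3,0,0,0.07,0.3],[-3.8,0.1,0.4,0,0,0.071,0.3],[-3.7,0.3,0.4,0,0,0.071,0.3],[0,0,3,0,0,0,0.3],[0,0,3,0,0,0,0.3],[0,0,0,0,0,0,0.3]]'
python3 - <<'E'
from plan import *
from bench import r
c=r.camera("wrist"); s=r.camera("scene"); p,rot=cur(); st=r.read_state(); print(st["width"],p,rot)
f=lambda c:cv2.cvtColor(c["frame"],cv2.COLOR_RGB2BGR)
v=f(c); 
cv2.imwrite("pics/w9.png",cv2.resize(v[100:300,100:400],None,fx=2.5,fy=2.5,interpolation=cv2.INTER_CUBIC))
cen=-np.array(c["camera_from_world"])[:3,:3].T@np.array(c["camera_from_world"])[:3,3]; print("cam",cen)
ax=R.from_quat(rot).as_matrix()
w=st["width"]/2
for t in(-.011,0,.018,.026): print(t,proj(c,[p-ax[:,2]*t+ax[:,1]*w*k+ax[:,0]*j for k in(-1,1) for j in(0,.0095)]).round(1).tolist())
# tcp in scene
b=cv2.resize(f(s)[170:270,190:290],None,fx=6,fy=6,interpolation=cv2.INTER_CUBIC)
for t,col in((-.011,(0,255,0)),(.018,(0,0,255)),(.026,(255,255,255))):
    for k in(-1,1):
        u=(proj(s,p-ax[:,2]*t+ax[:,1]*w*k)[0]+.5-[190,170])*6; cv2.circle(b,tuple(u.astype(int)),3,col,-1)
cv2.imwrite("pics/s9.png",b)
m=biggest(mask(c,22,32,170,80,(150,80,350,215))); P=np.argwhere(m)[:,::-1].astype(float); mu=P.mean(0); print(mu,cv2.boundingRect(m))
E
```

```text
time: 14.45
ee_pos: [0.5192, -0.1499, 0.1563]
eef_rot: [0.844, 0.536, -0.001, -0.001]
ft_force: [-1.1, -0.3, 0.5]
width: 0.0567
0.05624181222968844 [ 0.52081385 -0.15015912  0.1585273 ] [8.44511364e-01 5.35537002e-01 5.66035475e-04 5.95945836e-04]
cam [ 0.54868222 -0.08956393  0.34272917]
-0.011 [[212.4, 215.3], [212.0, 202.7], [290.6, 215.4], [291.1, 202.7]]
0 [[210.3, 220.6], [209.8, 207.3], [292.8, 220.7], [293.3, 207.3]]
0.018 [[206.3, 230.5], [205.7, 216.0], [296.9, 230.6], [297.5, 216.1]]
0.026 [[204.2, 235.6], [203.6, 220.4], [298.9, 235.7], [299.6, 220.6]]
[256.12445981 178.76145203] (248, 144, 17, 71)
```

View pics/w9.png

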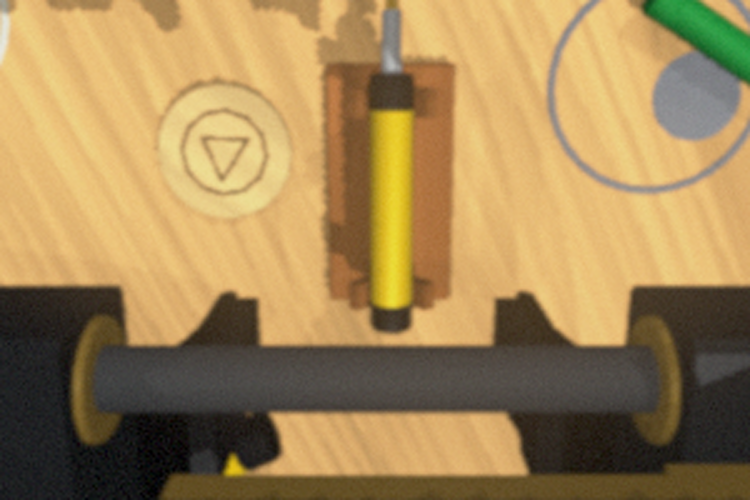

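View pics/s9.png

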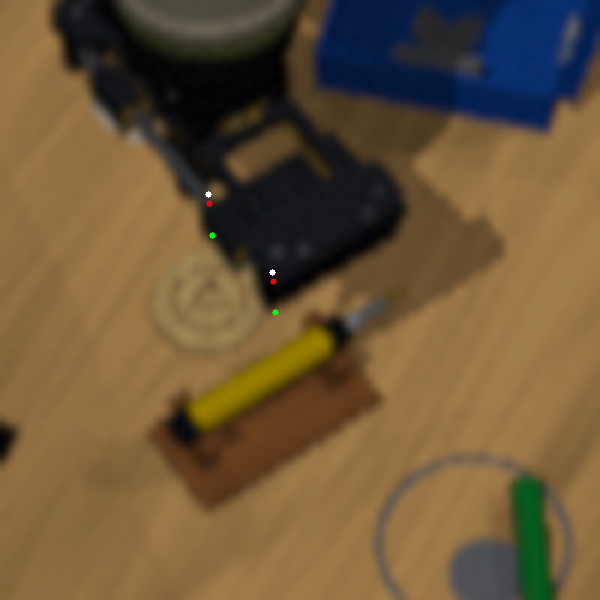

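The wrist view shows the pen at about (256,179), between the finger tips at columns 203 and 298. Those tip columns put the real tips about 25 mm above the reported ones, in line with the bar. I'll descend in stages, checking force.

```bash
python3 -m jog '[[0.2,0.55,3,0,0,0,0.2],[0,0,3,0,0,0,0],[0,0,3,0,0,0,0],[0,0,2.5,0,0,0,0],[0,0,1.5,0,0,0,0],[0,0,0,0,0,0,0]]'
python3 - <<'E'
from plan import *
from bench import r
c=r.camera("wrist"); s=r.camera("scene"); p,rot=cur(); st=r.read_state(); print(st["width"],p,st["ft_force"])
f=lambda c:np.clip((cv2.cvtColor(c["frame"],cv2.COLOR_RGB2BGR)/255.)**.6*255,0,255).astype(np.uint8)
a=cv2.resize(f(c)[100:300,150:350],(400,400),interpolation=cv2.INTER_CUBIC)
b=cv2.resize(f(s)[185:265,195:275],(400,400),interpolation=cv2.INTER_CUBIC)
cv2.imwrite("pics/w10.png",np.hstack([a,b]))
E
```

```text
time: 15.3
ee_pos: [0.5261, -0.1508, 0.0271]
eef_rot: [0.845, 0.535, 0.0, -0.0]
ft_force: [0.4, 0.8, 0.1]
width: 0.0437
0.04349682834606595 [ 0.52687563 -0.15104008  0.02809979] [ 0.05533628 -0.42358549 -0.30116934]
```

View pics/w10.png

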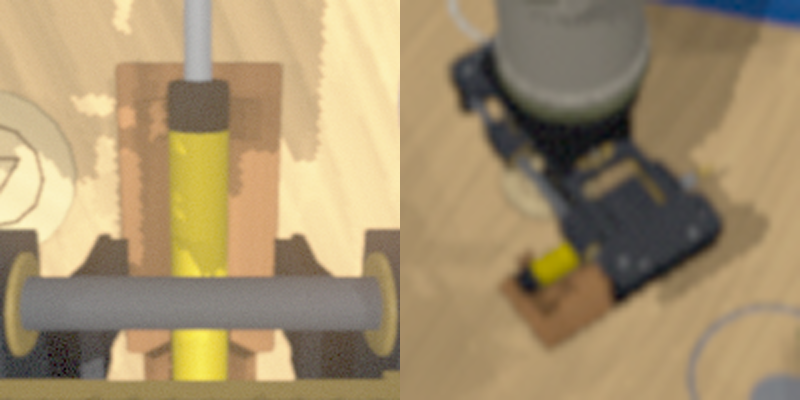

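```bash
python3 -m jog '[[0,0,1,0,0,0,0],[0,0,1,0,0,0,0],[0,0,0,0,0,0,0]]'; python3 -m jog '[[0,0,0,0,0,0,-1],[0,0,0,0,0,0,-1],[0,0,0,0,0,0,-1],[0,0,0,0,0,0,-1],[0,0,0,0,0,0,-1]]' 20
```

```text
time: 15.78
ee_pos: [0.5252, -0.1507, 0.0058]
eef_rot: [0.845, 0.535, -0.001, -0.001]
ft_force: [0.8, 0.5, 0.1]
width: 0.0433
time: 16.4
ee_pos: [0.5257, -0.1508, 0.0069]
eef_rot: [0.845, 0.535, -0.0, -0.0]
ft_force: [-3.8, 0.3, 4.6]
width: 0.0172
```

```bash
python3 -m jog '[[0,0,0,0,0,0,-1],[0,0,-1,0,0,0,-1],[0,0,-2,0,0,0,-1],[0,0,-4,0,0,0,-1],[0,0,-4,0,0,0,-1],[0,0,-4,0,0,0,-1],[0,0,0,0,0,0,-1]]' 20
python3 - <<'E'
from plan import *
from bench import r
c=r.camera("wrist"); s=r.camera("scene"); p,rot=cur(); st=r.read_state(); print(st["width"],p,st["ft_force"])
f=lambda c:np.clip((cv2.cvtColor(c["frame"],cv2.COLOR_RGB2BGR)/255.)**.6*255,0,255).astype(np.uint8)
a=cv2.resize(f(c)[100:300,150:350],(400,400),interpolation=cv2.INTER_CUBIC)
b=cv2.resize(f(s)[155:265,195:305],(400,400),interpolation=cv2.INTER_CUBIC)
cv2.imwrite("pics/w11.png",np.hstack([a,b]))
import pickle; pickle.dump((c,s,p,rot),open("w11.pkl","wb"))
E
```

```text
time: 17.27
ee_pos: [0.5282, -0.1513, 0.1615]
eef_rot: [0.845, 0.535, 0.002, 0.003]
ft_force: [-0.3, -0.1, -1.0]
width: 0.0173
0.01755571864093562 [ 0.52611623 -0.15102194  0.15763772] [ 0.17442703  0.59989031 -1.92371336]
```

View pics/w11.png

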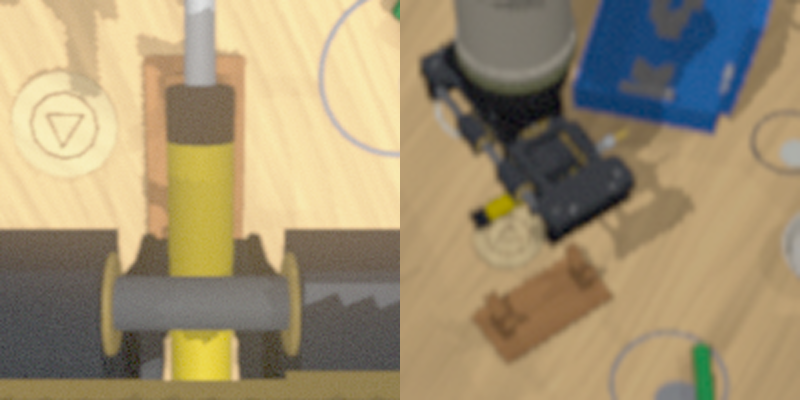

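The pen is held level at 17.5 mm width, and the rest is empty in the scene crop. Now I'll refine the case pose with the lid open.

Run:
```python
from fit import *
from bench import r
import pickle
c,s,p,rot=pickle.load(open("w11.pkl","rb")); ax=R.from_quat(rot).as_matrix(); o=p-ax[:,2]*.038
print("junction, shaft start, shaft end", proj(c,[o+ax[:,0]*d for d in(.0445,.055,.08)]).round(1).tolist())
t=r.camera("top"); q=[.4796,.171,.267,1.75]
for n,cam,w,S in(("top",t,(145,165,255,250),7),("scene",s,(235,110,315,200),7)):
    f=np.clip((cv2.cvtColor(cam["frame"],cv2.COLOR_RGB2BGR)/255.)**.6*255,0,255).astype(np.uint8)
    a,b,e,d=w; v=cv2.resize(f[b:d,a:e],None,fx=S,fy=S,interpolation=cv2.INTER_CUBIC)
    for P,col in(([(x,y,.036) for x in(-.07,.07) for y in(-.1,.1)],(0,255,0)),([(0,y,.034) for y in(-.062,.012,.043,.077,-.082)],(0,0,255)),([(x,y,0) for x in(-.07,.07) for y in(-.1,.1)],(0,255,255))):
        for u in proj(cam,W(q,P)): cv2.circle(v,tuple(((u+.5-[a,b])*S).astype(int)),3,col,-1)
    cv2.imwrite(f"pics/open_{n}.png",v)
```

```text
junction, shaft start, shaft end [[245.7, 164.6], [245.7, 144.8], [245.5, 94.8]]
```

View pics/open_top.png

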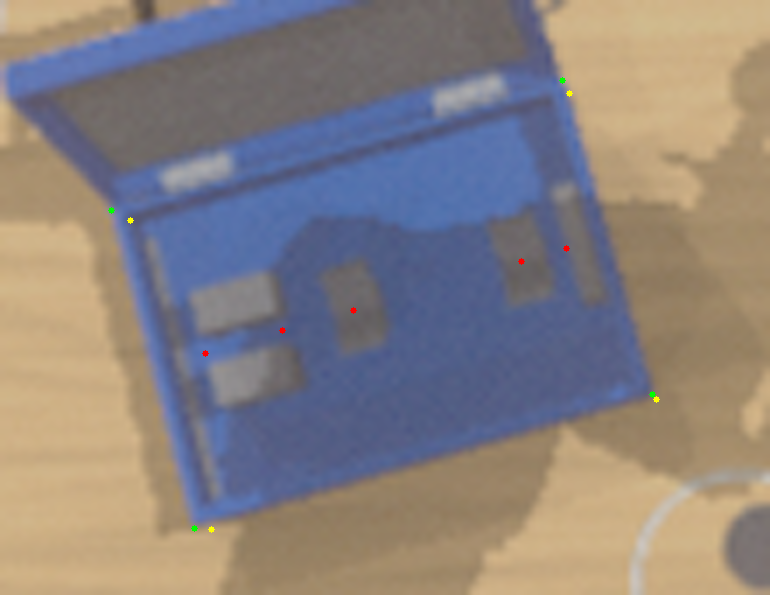

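View pics/open_scene.png

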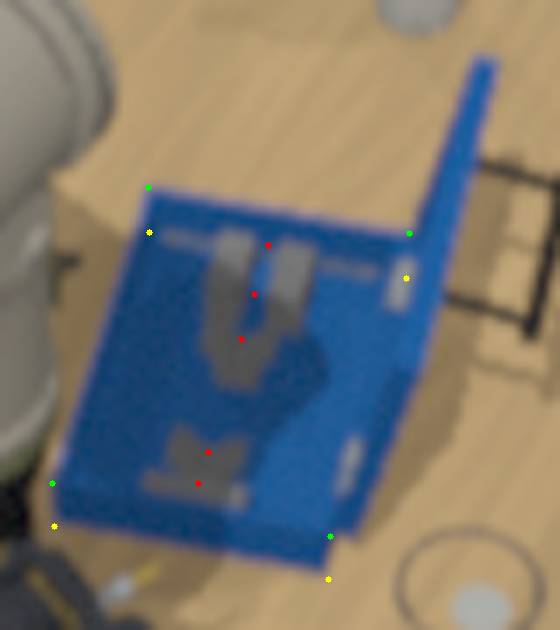

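```bash
cat > place.py <<'E'
from plan import *
C=[.4806,.171,.267]
y_c=np.array([-np.sin(C[2]),np.cos(C[2]),0]); phi=.34
Rt=down(C[2]+np.pi/2,-y_c,phi)
def ee(P): return W(C,[P])[0]+Rt.as_matrix()[:,2]*.038
E
python3 - <<'E'
from place import *
p,rot=cur(); print(Rt.as_matrix().round(2).tolist())
plan(p,rot,[(ee((0,-.0245,.135)),Rt,12,-1)],1)
E
```

```text
[[-0.26, 0.91, 0.32], [0.96, 0.25, 0.09], [0.0, 0.33, -0.94]]
[[2.2,-1.3,0.5,-0.027,0.01,-0.058,-1],[2.2,-1.1,0.4,-0.027,0.01,-0.059,-1],[2.3,-1.1,0.5,-0.027,0.01,-0.058,-1],[2.4,-0.9,0.5,-0.028,0.01,-0.059,-1],[2.4,-0.8,0.4,-0.027,0.01,-0.058,-1],[2.4,-0.6,0.5,-0.027,0.01,-0.059,-1],[2.5,-0.5,0.5,-0.027,0.01,-0.058,-1],[2.5,-0.4,0.4,-0.027,0.01,-0.058,-1],[2.5,-0.3,0.5,-0.027,0.01,-0.059,-1],[2.5,-0.1,0.6,-0.028,0.01,-0.058,-1],[2.5,0,0.5,-0.027,0.01,-0.059,-1],[2.5,0.1,0.6,-0.027,0.011,-0.058,-1]]
end [0.4991 0.1505 0.0989] [0.5979 0.7835 0.1347 0.1025] 12
```

```bash
python3 -m jog '[[2.2,-1.3,0.5,-0.027,0.01,-0.058,-1],[2.2,-1.1,0.4,-0.027,0.01,-0.059,-1],[2.3,-1.1,0.5,-0.027,0.01,-0.058,-1],[2.4,-0.9,0.5,-0.028,0.01,-0.059,-1],[2.4,-0.8,0.4,-0.027,0.01,-0.058,-1],[2.4,-0.6,0.5,-0.027,0.01,-0.059,-1],[2.5,-0.5,0.5,-0.027,0.01,-0.058,-1],[2.5,-0.4,0.4,-0.027,0.01,-0.058,-1],[2.5,-0.3,0.5,-0.027,0.01,-0.059,-1],[2.5,-0.1,0.6,-0.028,0.01,-0.058,-1],[2.5,0,0.5,-0.027,0.01,-0.059,-1],[2.5,0.1,0.6,-0.027,0.011,-0.058,-1],[0,0,0,0,0,0,-1],[0,0,0,0,0,0,-1]]' 20
cat > look.py <<'E'
from place import *
from bench import r
import sys
n=sys.argv[1]
c=r.camera("wrist"); p,rot=cur(); s=r.camera("scene"); t=r.camera("top"); st=r.read_state(); print(st["width"],p,rot,st["ft_force"].round(1))
g=lambda c:np.clip((cv2.cvtColor(c["frame"],cv2.COLOR_RGB2BGR)/255.)**.6*255,0,255).astype(np.uint8)
ax=R.from_quat(rot).as_matrix(); o=p-ax[:,2]*.038
def crop(cam,w,S,marks=True):
    a,b,e,d=w; v=cv2.resize(g(cam)[b:d,a:e],None,fx=S,fy=S,interpolation=cv2.INTER_CUBIC)
    if marks:
        for k in(0,.055,.08,.095):
            u=(proj(cam,o+ax[:,0]*k)[0]+.5-[a,b])*S; cv2.circle(v,tuple(u.astype(int)),2,(0,0,255),-1)
        for P in((0,.043,.036),(0,.077,.036)):
            u=(proj(cam,W(C,[P]))[0]+.5-[a,b])*S; cv2.circle(v,tuple(u.astype(int)),2,(0,255,0),-1)
    return v
A=crop(c,(100,60,400,300),2); A=np.hstack([A,crop(s,(235,90,335,210),4)[:480]]) if False else A
cv2.imwrite(f"pics/{n}_w.png",A)
B=crop(s,(225,90,325,190),4); D=crop(t,(150,160,250,260),4); cv2.imwrite(f"pics/{n}_st.png",np.hstack([B,D]))
E
python3 look.py h1
```

```text
time: 19.18
ee_pos: [0.4992, 0.1498, 0.0987]
eef_rot: [0.598, 0.783, 0.134, 0.102]
ft_force: [0.5, 0.3, 0.5]
width: 0.0172
0.01779288145501486 [0.49949702 0.14963091 0.09885253] [0.59862187 0.7830102  0.13445324 0.10231918] [0.1 0.2 0.3]
```

View pics/h1_w.png

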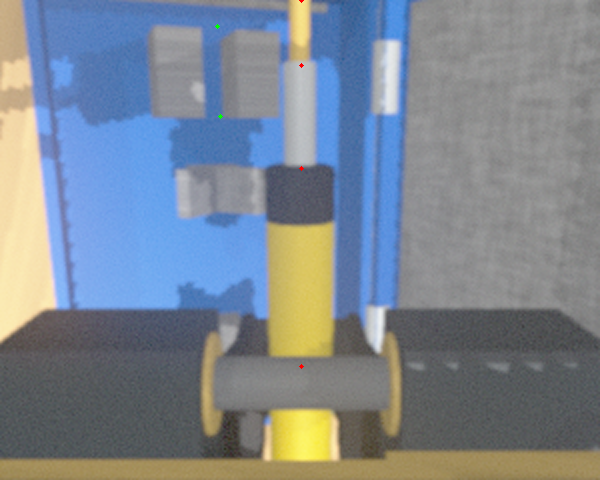

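View pics/h1_st.png

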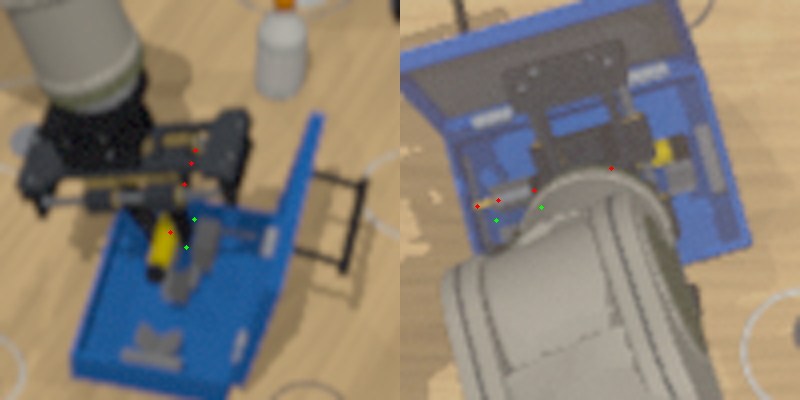

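Run:
```python
from place import *
from bench import r
c=r.camera("wrist")
for x in(-.001,0):
  for z in(.02,.026,.03,.036,.042): print(x,z,[((proj(c,W(C,[(x,y,z)]))[0]+.5-[100,60])*2).round(0).tolist() for y in(.077,.043,.018,.006)])
v=cv2.resize(np.clip((cv2.cvtColor(c["frame"],cv2.COLOR_RGB2BGR)/255.)**.6*255,0,255).astype(np.uint8)[60:180,160:260],None,fx=6,fy=5,interpolation=cv2.INTER_CUBIC); cv2.imwrite("pics/h1z.png",v)
```

```text
-0.001 0.02 [[206.0, 32.0], [209.0, 116.0], [212.0, 174.0], [213.0, 201.0]]
-0.001 0.026 [[209.0, 30.0], [212.0, 116.0], [214.0, 175.0], [215.0, 203.0]]
-0.001 0.03 [[211.0, 29.0], [214.0, 116.0], [216.0, 176.0], [217.0, 204.0]]
-0.001 0.036 [[214.0, 26.0], [217.0, 116.0], [219.0, 178.0], [220.0, 206.0]]
-0.001 0.042 [[217.0, 24.0], [220.0, 116.0], [222.0, 179.0], [223.0, 208.0]]
0 0.02 [[209.0, 32.0], [212.0, 116.0], [214.0, 174.0], [215.0, 201.0]]
0 0.026 [[211.0, 30.0], [214.0, 116.0], [217.0, 175.0], [218.0, 203.0]]
0 0.03 [[213.0, 29.0], [216.0, 116.0], [219.0, 176.0], [220.0, 204.0]]
0 0.036 [[216.0, 27.0], [219.0, 116.0], [221.0, 177.0], [222.0, 206.0]]
0 0.042 [[219.0, 24.0], [222.0, 116.0], [224.0, 179.0], [225.0, 208.0]]
```

View pics/h1z.png

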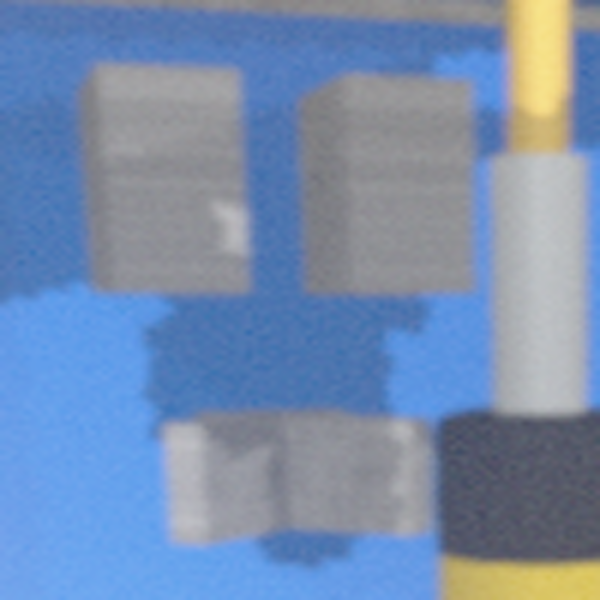

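The slot's top centre is at about (220,70) in the wrist crop against 218 predicted. The pen's shaft marks match too. Descending.

Run:
```python
from place import *
p,rot=cur()
plan(p,rot,[(ee((0,-.0245,.06)),Rt,3,-1),(ee((0,-.0245,.038)),Rt,3,-1),(ee((0,-.0245,.034)),Rt,2,-1)],2)
```

```text
[[0.03,-0.84,2.35,0,0,0,-1],[0.03,-0.83,2.35,0,0,-0.001,-1],[0.03,-0.84,2.35,0,0,0,-1],[0,-0.24,0.69,0,0,0,-1],[0,-0.25,0.7,0,0,0,-1],[0,-0.24,0.69,0,0,0,-1],[0,-0.07,0.19,0,0,0,-1],[0,-0.07,0.18,0,0,0,-1]]
end [ 0.4992  0.1507 -0.0018] [0.5981 0.7834 0.1346 0.1026] 8
```

```bash
python3 -m jog '[[0.03,-0.84,2.35,0,0,0,-1],[0.03,-0.84,2.35,0,0,0,-1],[0.03,-0.84,2.35,0,0,0,-1],[0,-0.24,0.69,0,0,0,-1],[0,-0.24,0.69,0,0,0,-1],[0,-0.1,0.3,0,0,0,-1],[0,0,0,0,0,0,-1]]' 20; python3 look.py h2
```

```text
time: 20.25
ee_pos: [0.4994, 0.1515, 0.0068]
eef_rot: [0.598, 0.783, 0.135, 0.103]
ft_force: [-0.2, 0.7, -0.5]
width: 0.0177
0.017665078625426708 [0.49946531 0.15150992 0.00689139] [0.59784828 0.78343574 0.13500879 0.1028519 ] [ 0.4 -0.4 -0.6]
```

View pics/h2_w.png

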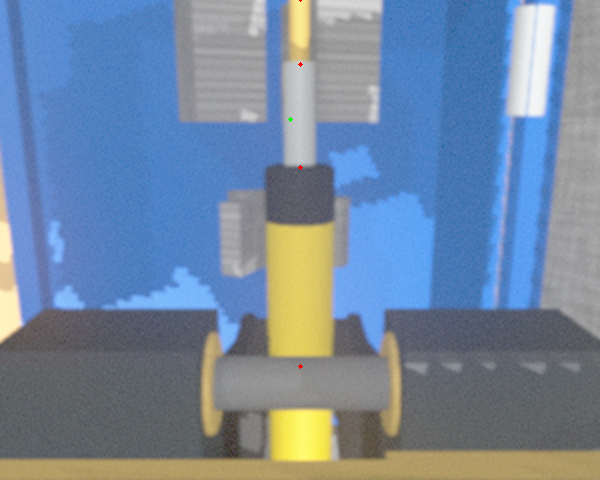

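View pics/h2_st.png

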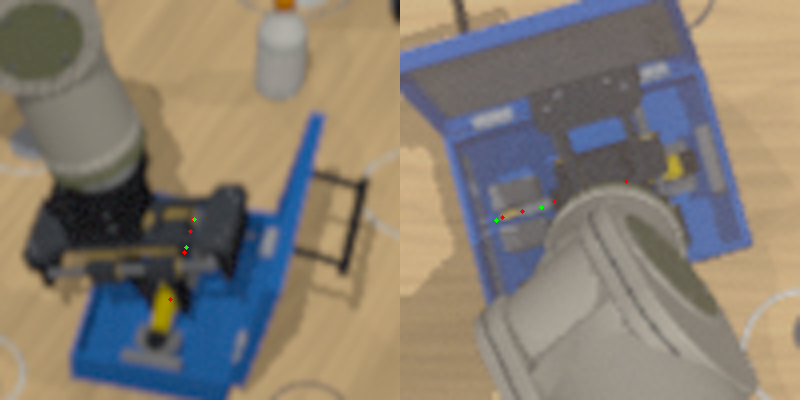

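```bash
python3 -m jog '[[0,-0.1,0.28,0,0,0,-1],[0,-0.1,0.28,0,0,0,-1],[0,-0.05,0.14,0,0,0,-1],[0,0,0,0,0,0,-1]]' 20
python3 - <<'E'
from bench import r
s=r.read_state(); print(s["ee_pos"],s["ft_force"],s["torque"])
E
```

```text
time: 20.9
ee_pos: [0.4989, 0.1515, -0.0012]
eef_rot: [0.598, 0.784, 0.135, 0.102]
ft_force: [-0.5, 0.7, -1.0]
width: 0.0172
[ 0.49893523  0.1514865  -0.00124239] [-0.47719087  0.66830992 -0.97709957] [-0.13211581  0.34983094 -0.00357396]
```

```bash
python3 -m jog '[[0,-0.03,0.09,0,0,0,-1],[0,-0.03,0.09,0,0,0,-1],[0,0,0,0,0,0,-1]]' 20;  python3 look.py h3
```

```text
time: 21.28
ee_pos: [0.4994, 0.1516, -0.0023]
eef_rot: [0.598, 0.784, 0.135, 0.103]
ft_force: [-8.5, -2.2, 14.6]
width: 0.0175
0.017393787118020886 [ 0.49936764  0.15159723 -0.0022899 ] [0.59774149 0.78353628 0.13477024 0.10301942] [-9.5 -1.8 15.1]
```

View pics/h3_w.png

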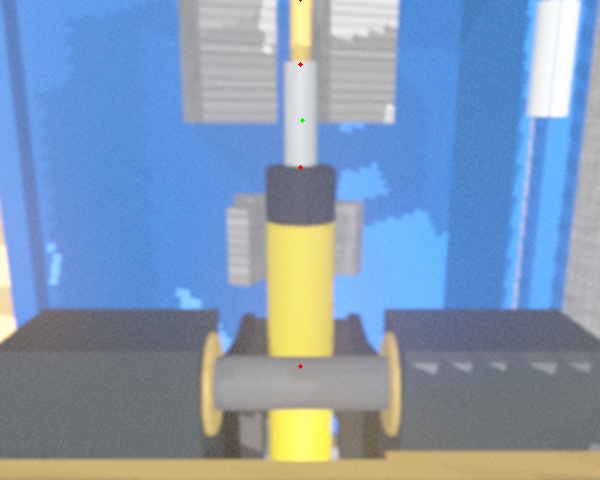

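Contact came at 15 N at the expected seating height, with the tip in the slot. Release and retreat along the tool axis.

```bash
python3 -m jog '[[0,0,-0.07,0,0,0,-0.75],[0,0,0,0,0,0,-0.5],[0,0,0,0,0,0,-0.4],[0,0,0,0,0,0,-0.4],[0,0,0,0,0,0,-0.4]]' 10;  python3 -m jog '[[0,0,-1,0,0,0,-0.4],[0,0,-2,0,0,0,-0.4],[0,0,-4,0,0,0,-0.4],[0,0,-4,0,0,0,-0.4],[0,0,-4,0,0,0,-0.4],[0,0,0,0,0,0,-0.4]]'; python3 look.py h4
```

```text
time: 22.05
ee_pos: [0.4989, 0.1514, -0.0023]
eef_rot: [0.598, 0.783, 0.135, 0.102]
ft_force: [-0.2, -0.1, -0.3]
width: 0.026
time: 22.8
ee_pos: [0.452, 0.138, 0.1421]
eef_rot: [0.598, 0.783, 0.136, 0.105]
ft_force: [0.8, 0.6, 0.1]
width: 0.0263
0.026059426966908935 [0.45133483 0.13779114 0.14020075] [0.59774426 0.7833068  0.13508089 0.10433315] [ 0.3  0.  -0.8]
```

View pics/h4_w.png

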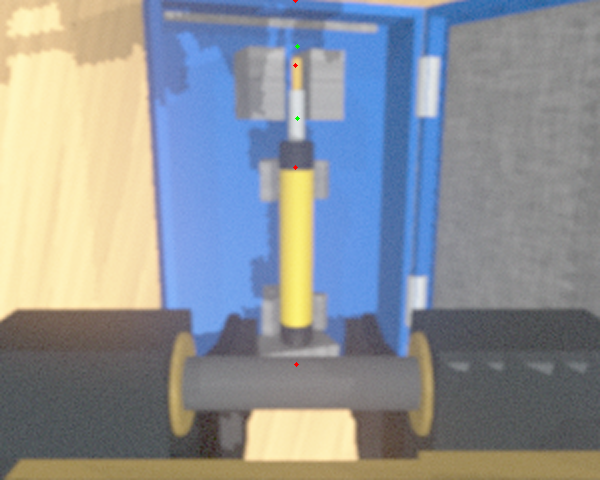

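View pics/h4_st.png

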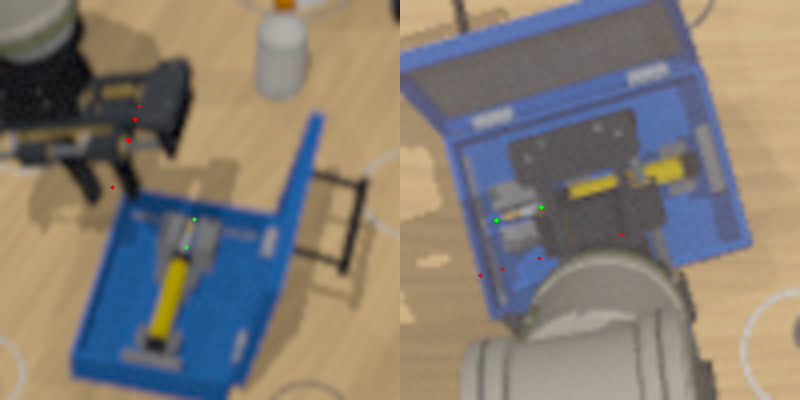

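The pen lies in both V supports with its tip in the slot and its tail by the stop (wrist crop, slot near (297,80)). Now I'll re-grip the handle.

Run:
```python
from place import *
p,rot=cur(); D=down(1.838)
plan(p,rot,[((.50,.16,.27),D,4,-.3),((.6258,.2095,.265),D,4,-.3),((.6258,.2095,.165),D,3,-.3)],2)
```

```text
[[0.2,2.37,-2.66,0.085,0,0,-0.3],[0.21,2.13,-2.85,0.085,0,0,-0.3],[0.2,1.88,-3.02,0.084,0,0,-0.3],[0.21,1.62,-3.17,0.085,0,0,-0.3],[0.36,3.36,0.13,0,0,0,-0.3],[0.37,3.36,0.12,0,0,0,-0.3],[0.36,3.36,0.13,0,0,0,-0.3],[0.36,3.36,0.12,0,0,0,-0.3],[0,0,3.33,0,0,0,-0.3],[0,0,3.34,0,0,0,-0.3],[0,0,3.33,0,0,0,-0.3]]
end [0.6258 0.2095 0.165 ] [ 6.066e-01  7.950e-01  2.000e-04 -1.000e-04] 11
```

```bash
python3 -m jog '[[0.2,2.37,-2.66,0.085,0,0,-0.3],[0.21,2.13,-2.85,0.085,0,0,-0.3],[0.2,1.88,-3.02,0.084,0,0,-0.3],[0.21,1.62,-3.17,0.085,0,0,-0.3],[0.36,3.36,0.13,0,0,0,-0.3],[0.37,3.36,0.12,0,0,0,-0.3],[0.36,3.36,0.13,0,0,0,-0.3],[0.36,3.36,0.12,0,0,0,-0.3],[0,0,2,0,0,0,-0.3],[0,0,0,0,0,0,-0.3]]'; python3 look.py h5
```

```text
time: 24.2
ee_pos: [0.6247, 0.2093, 0.2426]
eef_rot: [0.606, 0.795, -0.001, -0.002]
ft_force: [-0.1, 0.1, 0.7]
width: 0.0304
0.03020958921790742 [0.62506369 0.2091705  0.24434506] [ 6.06463116e-01  7.95111080e-01 -4.75283925e-04 -7.95930082e-04] [-0.3 -0.1  0.6]
```

View pics/h5_w.png

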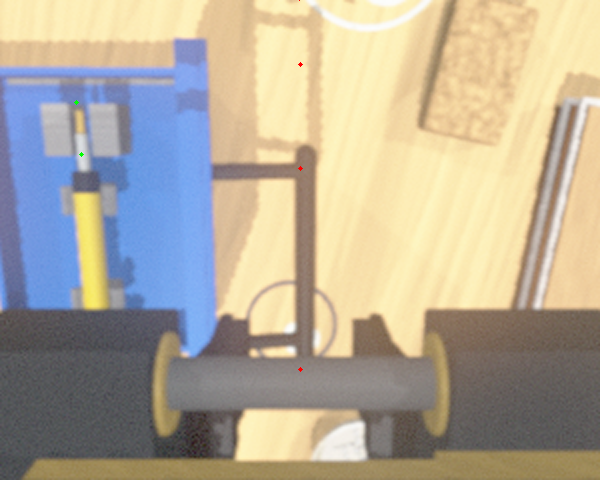

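```bash
python3 -m jog '[[0,0.1,3,0,0,0,-0.3],[0,0,3,0,0,0,-0.3],[0,0,3,0,0,0,-0.3],[0,0,2.5,0,0,0,-0.3],[0,0,1.5,0,0,0,-0.3],[0,0,0,0,0,0,-1],[0,0,0,0,0,0,-1],[0,0,0,0,0,0,-1],[0,0,0,0,0,0,-1]]' 12; python3 arc.py 1.75 1.2 6
python3 - <<'E'
import sys; sys.argv=["","1.75","1.2","6"]
from arc import *
off=np.array([-.0003,-.002,-.0375])
for t in(1.2,.6,.3,0): print(t,H(t)+off)
E
```

```text
time: 25.48
ee_pos: [0.6265, 0.21, 0.1173]
eef_rot: [0.606, 0.795, 0.0, 0.0]
ft_force: [-7.0, -1.5, 5.5]
width: 0.0105
off [ 0.00137241 -0.00079894 -0.03414328]
[[0,-1.09,-0.69,0,0,0,-1],[0,-1.15,-0.59,0,0,0,-1],[0,-1.2,-0.48,0,0,0,-1],[0,-1.24,-0.37,0,0,0,-1],[0,-1.26,-0.26,0,0,0,-1],[0,-1.29,-0.14,0,0,0,-1]]
end [0.5568 0.1909 0.1426] [6.065e-01 7.951e-01 1.000e-04 1.000e-04] 6
off [ 0.00137241 -0.00079894 -0.03414328]
[[0,-1.09,-0.69,0,0,0,-1],[0,-1.15,-0.59,0,0,0,-1],[0,-1.2,-0.48,0,0,0,-1],[0,-1.24,-0.37,0,0,0,-1],[0,-1.26,-0.26,0,0,0,-1],[0,-1.29,-0.14,0,0,0,-1]]
end [0.5568 0.1909 0.1426] [6.065e-01 7.951e-01 1.000e-04 1.000e-04] 6
1.2 [0.55512316 0.18973999 0.13918011]
0.6 [0.47705347 0.16838551 0.11946904]
0.3 [0.44568738 0.15980591 0.09269144]
0 [0.42335513 0.15369734 0.0575    ]
```

Bar gripped at 10.5 mm. Reversing the arc.

```bash
python3 -m jog '[[0,-1.09,-0.69,0,0,0,-1],[0,-1.15,-0.59,0,0,0,-1],[0,-1.2,-0.48,0,0,0,-1],[0,-1.24,-0.37,0,0,0,-1],[0,-1.26,-0.26,0,0,0,-1],[0,-1.29,-0.14,0,0,0,-1]]' 12; python3 arc.py 1.2 0.5 7
```

```text
time: 26.22
ee_pos: [0.5563, 0.1909, 0.1414]
eef_rot: [0.607, 0.795, 0.001, 0.0]
ft_force: [0.6, 3.4, 2.4]
width: 0.0106
off [ 0.00086158 -0.00087219 -0.0352429 ]
[[0,-1.41,-0.02,0,0,0,-1],[0,-1.4,0.13,0,0,0,-1],[0,-1.39,0.26,0,0,0,-1],[0,-1.35,0.4,0,0,0,-1],[0,-1.3,0.53,0,0,0,-1],[0,-1.25,0.66,0,0,0,-1],[0,-1.17,0.78,0,0,0,-1]]
end [0.4669 0.1664 0.1139] [6.065e-01 7.951e-01 6.000e-04 0.000e+00] 7
```

```bash
python3 -m jog '[[0,-1.41,-0.02,0,0,0,-1],[0,-1.4,0.13,0,0,0,-1],[0,-1.39,0.26,0,0,0,-1],[0,-1.35,0.4,0,0,0,-1],[0,-1.3,0.53,0,0,0,-1],[0,-1.25,0.66,0,0,0,-1],[0,-1.17,0.78,0,0,0,-1]]' 12; python3 arc.py 0.5 0.0 7
```

```text
time: 27.1
ee_pos: [0.4668, 0.1659, 0.1131]
eef_rot: [0.607, 0.795, 0.0, 0.0]
ft_force: [0.0, 1.6, 1.0]
width: 0.0105
off [ 0.00078198 -0.00143374 -0.03604879]
[[0,-0.79,0.63,0,0,0,-1],[0,-0.74,0.68,0,0,0,-1],[0,-0.68,0.74,0,0,0,-1],[0,-0.64,0.78,0,0,0,-1],[0,-0.58,0.82,0,0,0,-1],[0,-0.51,0.86,0,0,0,-1],[0,-0.46,0.9,0,0,0,-1]]
end [0.4244 0.1543 0.059 ] [6.067e-01 7.949e-01 2.000e-04 0.000e+00] 7
```

```bash
python3 -m jog '[[0,-0.79,0.63,0,0,0,-1],[0,-0.74,0.68,0,0,0,-1],[0,-0.68,0.74,0,0,0,-1],[0,-0.64,0.78,0,0,0,-1],[0,-0.58,0.82,0,0,0,-1]]' 12; python3 -m jog '[[0,-0.51,0.86,0,0,0,-1],[0,-0.3,0.6,0,0,0,-1],[0,-0.16,0.3,0,0,0,-1],[0,0,0,0,0,0,-1]]' 12
```

```text
time: 27.72
ee_pos: [0.4347, 0.1572, 0.0768]
eef_rot: [0.607, 0.795, 0.001, 0.0]
ft_force: [1.1, 0.5, 0.4]
width: 0.0105
time: 28.22
ee_pos: [0.4255, 0.1547, 0.0594]
eef_rot: [0.607, 0.795, 0.001, 0.0]
ft_force: [0.5, 0.0, -1.4]
width: 0.0105
```

```bash
python3 -m jog '[[0,-0.1,0.2,0,0,0,-1],[0,0,0.15,0,0,0,-1],[0,0,0,0,0,0,-1]]' 15; python3 -m jog '[[0,0,0.2,0,0,0,-1],[0,0,0.1,0,0,0,-1],[0,0,0,0,0,0,-1]]' 15
```

```text
time: 28.6
ee_pos: [0.425, 0.1547, 0.0571]
eef_rot: [0.607, 0.795, 0.0, 0.001]
ft_force: [-5.6, -2.0, 15.0]
width: 0.0102
time: 28.98
ee_pos: [0.425, 0.1548, 0.0542]
eef_rot: [0.607, 0.795, 0.0, 0.001]
ft_force: [-5.2, -1.7, 17.5]
width: 0.0103
```

```bash
python3 look.py h6
```

```text
0.010133879273792274 [0.42497876 0.15483737 0.05419661] [6.06588156e-01 7.95015912e-01 5.02684330e-04 5.04802401e-04] [-5.1 -1.8 17.4]
```

View pics/h6_st.png

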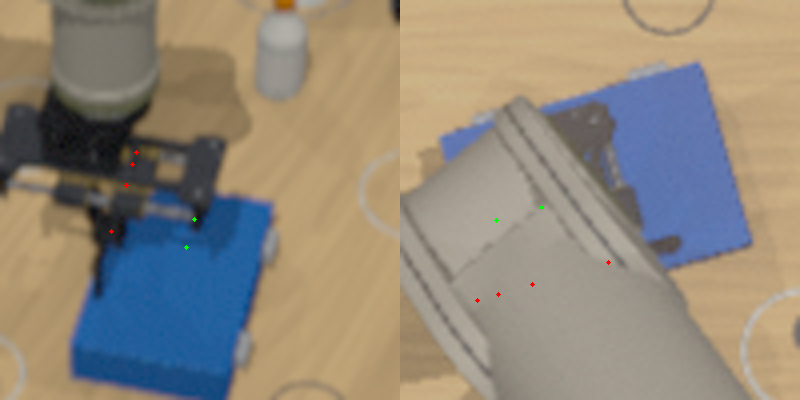

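```bash
python3 -m jog '[[0,0,-0.05,0,0,0,-0.6],[0,0,0,0,0,0,-0.3],[0,0,0,0,0,0,-0.1],[0,0,0,0,0,0,-0.1],[0,0,0,0,0,0,-0.1],[0,0,0,0,0,0,-0.1],[0,0,-2,0,0,0,-0.1],[0,0,-4,0,0,0,-0.1],[0,0,-4,0,0,0,-0.1],[0,-2,-5,0,0,0,-0.1],[0,0,0,0,0,0,-0.1],[0,0,0,0,0,0,-0.1]]' 15; python3 look.py h7
```

```text
time: 30.62
ee_pos: [0.407, 0.148, 0.1995]
eef_rot: [0.607, 0.794, -0.0, 0.001]
ft_force: [-0.1, 0.4, -0.5]
width: 0.0396
0.03942593867423234 [0.4066077  0.14823896 0.19897935] [ 6.07246171e-01  7.94513674e-01 -1.64659047e-04 -2.85823760e-04] [0.5 0.4 0.3]
```

View pics/h7_w.png

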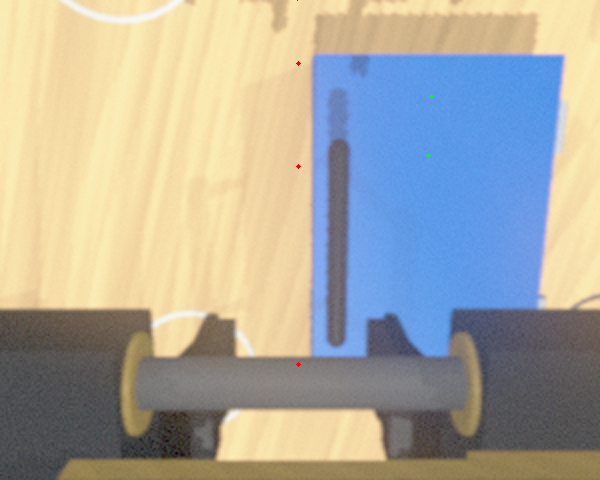

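View pics/h7_st.png

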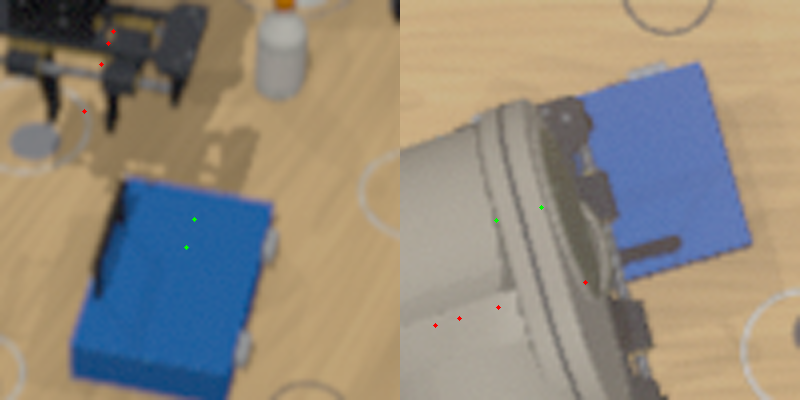

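Run:
```python
from fit import *
from bench import r
c=r.camera("wrist"); s=r.camera("scene")
for th in(0,.02,.04,.08):
    q=[.4806,.171,.267,th]; print(th,{k:((proj(c,pts(q,k))[0]+.5-[100,60])*2).round(0).tolist() for k in("hl","hr","fl","bl","fl0")},{k:((proj(s,pts(q,k))[0]+.5-[225,90])*4).round(0).tolist() for k in("hl","hr","fr","fr0","br")})
f=cv2.cvtColor(s["frame"],cv2.COLOR_RGB2BGR)
v=cv2.resize(np.clip((f/255.)**.45*255,0,255).astype(np.uint8)[125:195,235:300],None,fx=8,fy=8,interpolation=cv2.INTER_CUBIC);cv2.imwrite("pics/shut.png",v)
cv2.imwrite("pics/scene_end.png",f)
```

```text
0 {'hl': [340.0, 151.0], 'hr': [337.0, 340.0], 'fl': [314.0, 55.0], 'bl': [567.0, 55.0], 'fl0': [314.0, 58.0]} {'hl': [125.0, 186.0], 'hr': [97.0, 272.0], 'fr': [70.0, 347.0], 'fr0': [71.0, 357.0], 'br': [230.0, 377.0]}
0.02 {'hl': [342.0, 152.0], 'hr': [339.0, 341.0], 'fl': [315.0, 55.0], 'bl': [568.0, 55.0], 'fl0': [314.0, 57.0]} {'hl': [126.0, 185.0], 'hr': [99.0, 270.0], 'fr': [71.0, 345.0], 'fr0': [71.0, 355.0], 'br': [231.0, 377.0]}
0.04 {'hl': [345.0, 152.0], 'hr': [342.0, 343.0], 'fl': [316.0, 54.0], 'bl': [568.0, 55.0], 'fl0': [314.0, 57.0]} {'hl': [128.0, 183.0], 'hr': [100.0, 269.0], 'fr': [71.0, 343.0], 'fr0': [71.0, 353.0], 'br': [231.0, 377.0]}
0.08 {'hl': [351.0, 152.0], 'hr': [347.0, 347.0], 'fl': [317.0, 53.0], 'bl': [569.0, 55.0], 'fl0': [315.0, 56.0]} {'hl': [131.0, 180.0], 'hr': [103.0, 266.0], 'fr': [72.0, 339.0], 'fr0': [71.0, 349.0], 'br': [232.0, 378.0]}
```

View pics/shut.png

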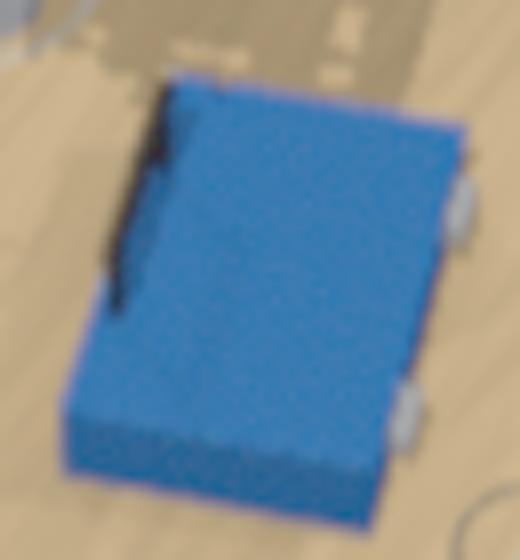

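View pics/scene_end.png

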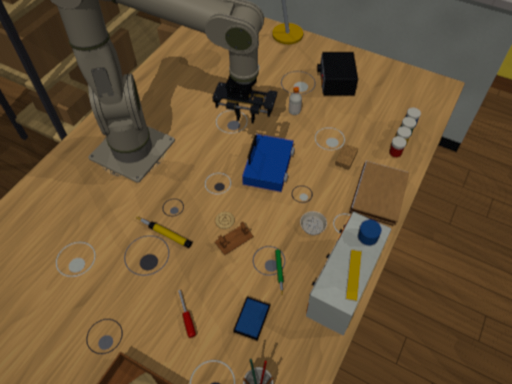

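The lid is shut: the bar is at column 338 against 339–340 predicted for angle 0, and no gap shows. The bystanders are unmoved and the gripper is clear.

Run:
```python
from bench import r
print(r.close_job(), r.read_state()["time"])
```

```text
the job is handed in; nothing more can be done
the job is handed in; nothing more can be done
```

The pen is put away and the job was handed in at about 31 s of the 70 s allowed. I swung the lid up to its stop and lifted the small yellow pen from its rest. It went into the cradle with the tip in the slotted block; then I shut the lid, let go and moved clear.

**Last checks:**
- **Pen:** after release, the pictures showed it in both V supports, with the tip in the slot and the tail by the stop. I did not see it again once the lid was shut.
- **Lid:** the handle and lid edges matched an angle of 0 to within about 2 to 3 px (roughly 0 to 0.02 rad). The scene view showed no gap. Pressing down met about 17 N before I let go.
- **Other things:** the bystanders look unmoved in the final scene picture. I judged this by eye and did not measure it.
- **Gripper:** it was about 14 cm above the handle with near-zero force.

**What disagreed or failed:**
- **Fingertip position:** the first two tries at the handle closed on nothing. The real fingertips sat about 2.5 to 3 cm higher than the reported tool position and `r.tip_extent` imply. I estimated that offset from the pictures and allowed for it in every later grasp.
- **Force:** the highest force read at the end of a move was about 26 N at the wrist, when the jaws first closed on the handle. That is below the limits.

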